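# Draw the square insert from the die block with the quarter-turn puller

## Robot

A 6-joint arm with a two-finger parallel gripper is mounted at the origin on a cart in front of the work surface, level with it; the furniture and walls round the work are solid. World frame = base frame: x ahead of the robot, y to its left, z up, the work surface at z = 0. Lengths are in m, angles in degrees, forces in N, time in s.
With the tool pointing down it reaches from about 0.325 to 0.9 m from the base axis. Payload 3.5 kg.
Tool frame: the origin (TCP) lies midway between the tips of the shut fingers; the grasp point (between the pads) lies 19 mm behind it (manip.pinch_z is the distance from the TCP to the grasp point, in m); z points along the fingers, y is the line along which they close (so a half turn about z gives the same grasp; the last joint's range is limited). The gripper opens to 85 mm and grips with 20 to 120 N. Pads are 22 mm wide; open, the fingers measure 114 mm over their backs; the gripper's body (76 mm by 85 mm) begins 54 mm behind the grasp point. The pads swing forward as they close: fully open they stand 13 mm farther back than shut.
Start: joints at [-69.523, 15.837, -1.513, 72.651, 0, 84.076], TCP at [0.278, -0.56, 0.231] pointing down, gripper open.
Joint ranges: [-178.77, 178.77], [-48.84, 107.48], [-61.69, 71.31], [-111.58, 123.2], [-90, 87.43], [-180, 180]. Speed limits (degrees/s): [147.25, 147.25, 180, 180, 180, 180].

## Interface

Orientations are given as [roll, pitch, yaw] about the fixed x, y, z axes, in that order (R = Rz(yaw) Ry(pitch) Rx(roll)).
In Python, from workcell import readout, imaging, order, manip gives the robot as it stands.
- The arm moves only by the tool servo_tool, never from a script. Its argument "plan" is a list that holds one entry, the list of rows, each a list of 5 numbers: the shift along the tool's x, y, z in cm, then the turn about the tool's z in degrees, then the finger opening in cm, from 0 to 8.54. In form: [[[dx, dy, dz, spin, fingers], ...]]. A call has 1 to 8 rows; each row is the pose to reach, as a shift and turn from the pose commanded when the call began, along the tool's axes at that moment; what a row does not reach only later rows make up. A row lasts 1/12 s, in which the tool goes at most 41.7 mm and 7.16 degrees, less where a joint would pass 70% of its speed; a pose out of reach is approached as far as the arm can. A call with a gripper value outside its range is refused whole. The fingers move at their own pace and stop on an object; "newtons" is the grip in N (left out, the last holds). Time passes only in rows, so rows that repeat a pose let the fingers close. It gives the time, the measured TCP pose, the force, the opening and the grip force at its end, in the units of the state.
- readout.get_state(): the state, without advancing time (a new reading comes with each control period).
- imaging.read_camera(name): name is "side" or "top" or "wrist"; returns a dict with "img" (480x640x3 uint8, blue, green, red), "fovy" (degrees; the focal length in pixels is half the picture's height over the tangent of half this angle, whatever the lens; pixels are square), "cx", "cy" (the principal point, pixels), "camera_from_world" (4x4, takes a point from world to camera coordinates); the wrist camera has in their place "T_tool_cam" (4x4, takes a point from camera to tool coordinates, whose origin is the TCP and whose axes are the flange's). Camera axes: x right, y up, looking along -z (the intrinsics and any distortion apply to the point x, -y, -z); pixel columns grow to the right and rows downward; lengths in m; the calibration is good to about 2 mm. A picture is of the moment at which its call begins: read the wrist's pose just before it. There is no depth.
- order.finish_job(): hands the job in; it is judged then, once.
Trained networks look in a picture, given as the dict that the camera call returned (one of the last four; its "shot" number tells which), for a name from the list of things; names that differ only in an ending like _2 or _b are one class to them, and where a whole thing is asked for, a point or a joint stands for the part that bears it (a point fixed in the world has none). Each returns a list of dicts, best first, with "confidence" (0 to 1); they miss things now and then, are a little off and sometimes report something else, mostly with a low value. They report only what shows in the picture. A call takes as long as a camera call. They do not tell look-alikes from the thing itself.
- imaging.look_for(target, picture): "box" ([left, top, width, height] in pixels, round what is visible of it).
- imaging.masks_of(target, picture): "mask" (480x640 bool, what is visible of it) and "box" ([left, top, width, height] in pixels, round what is visible of it).
The state is a dict: "t": time; "qpos": joint angles; "dq": joint speeds; "tau": joint torques, N m; "position": TCP position; "eef_rot": TCP orientation; "wrist_force": force on the tool from outside, world axes, zero at the start; "wrist_torque": the same for the moment, N m; "width": opening from 0.0 (shut) to 1.0 (fully open); "grasp_force": force on a finger pad.
Only numpy, scipy, OpenCV 4.12 (cv2) and the standard library are available. Lean on these libraries where they do the work, as an engineer would, in place of code of your own. Each camera call takes 0.05 s, during which the arm holds its last target. There are 200 camera calls.

## Task

Take the T-handled puller off its wooden rest, stand it in the slot of the square steel insert in the die block until its collar sits on the insert, and let go of it there. Then take it again by the crossbar from above, turn it a quarter turn clockwise (seen from above) as far as it goes, draw the insert straight up out of the block with it, and stand the insert upright in the terracotta tray with the puller left locked in it. Leave the tape roll, the stone block and the try square where they are.

Things in the scene. Friction and masses are not known exactly. Their poses are not given: they have to be found in the camera images.
- puller: steel puller, 174 mm long, 0.2 kg. Origin: centre of the foot's underside; z runs along the rod from foot to crossbar, y along the crossbar. T foot 12 (x) x 34 (y) mm, z 0 to 9 mm; neck 11 mm thick; round collar, 30 mm across, z 19.5 to 25.5; square stem 12 x 12, z 25.5 to 160. It starts on the rest, its axis 30 degrees above level, foot low, origin 32 mm above the bench
- crossbar (a point): centre of the puller's crossbar, 167 mm from the foot's underside on the rod's axis; axes as the puller's. The bar is 14 (x) x 70 (y) x 14 (z) mm and parallel to the long way of the foot
- rest: fixed plywood rest, base 80 (x) x 180 (y) x 10 mm, origin at the centre of its underside, z up; the puller's crossbar lies toward its -y, the foot toward +y. Two slanted open-topped notched posts, 40 mm wide, carry the stem about 40 to 53 and 148 to 160 mm from the foot's end, their tops below the stem's upper face; the crossbar hooks over the higher post. Lift the puller straight up
- die_block: fixed dark steel block 100 x 100 mm, 52 mm high, with bolted side flanges 18 mm high that reach 75 mm from the centre along its y. Origin at the centre of its underside, z up. A pocket 59 x 59 mm, 40 mm deep, in its top holds the insert; two spring plungers in the pocket grip the insert, so that drawing it takes roughly 10 to 20 N with its weight until it is some 25 mm up
- insert: bright steel insert 56 x 56 x 40 mm, 0.35 to 0.55 kg, origin at the centre of its underside, z up; at the start in the pocket, top flush with the block. With the puller's collar on its top, the puller's origin is 20.5 mm above the insert's, and the foot can turn below the lip: clockwise from above about 90 degrees to a stop (blocked soon the other way). Then it catches after 2.5 mm of lift
- slot (a point): centre of the slot's mouth, in the insert's top face, 40 mm above its underside; axes as the insert's. The slot is 38 mm (x) by 16 mm (y), edges chamfered 2.5 mm, through a lip 8 mm thick into a wider space below. The puller's foot passes when the puller's y lies along the slot's x, either way round
- tray: loose terracotta-coloured open tray, 105 (x) x 135 (y) x 44 mm outside, about 82 x 112 mm inside, floor 3 mm thick; origin at the centre of its underside, z up
- tape_roll: roll of tape, 78 mm across, 20 mm high, bystander; origin at the centre of its underside
- surface_block: grey stone block 50 x 62 x 44 mm, bystander; origin at the centre of its underside
- try_square: try square lying flat, 70 x 109 x 14 mm, bystander; origin at the centre of its underside
There are look-alikes about, which are no part of the job. What is shaped like the insert but yellow is not meant.

How it is judged:
By the outcome, as a careful person would: the job done as asked, in the order asked, and still so for the second after the job is handed in, with the robot touching nothing.
It also fails if it takes over 67 s, if anything falls off the work surface, if the arm or the gripper's body presses on something with over 40 N, if the wrist force passes 120 N, or if a joint passes its speed limit or range.

## Working session

There is one attempt and no reset: what is moved stays moved. The work goes in short steps, Python scripts to look and compute and a tool call to move; the robot and the scene stay as the last step left them, time stands still between calls to the robot, and variables do not carry over. Pictures are saved under pics/ and viewed, at most 10 in all, crops included, and the job is handed in when it is done.

Besides the shell and the picture viewer there is one more tool, called after "Call:" as name(argument=value, ...), one argument or row to a line, values as JSON. servo_tool: Moves the arm, as the interface text tells. Its arguments: {"type":"object","properties":{"plan":{"type":"array"},"newtons":{"type":"number"}},"required":["plan"]}

```bash
mkdir -p pics; ls
cat > h.py <<'E'
import numpy as np, cv2, json
from workcell import readout, imaging, order, manip
from scipy.spatial.transform import Rotation as R
def K(p):
    f=240/np.tan(np.radians(p['fovy'])/2); return np.array([[f,0,p['cx']],[0,f,p['cy']],[0,0,1.]])
def world_cam(p,st=None):
    if 'camera_from_world' in p: return np.array(p['camera_from_world'])
    T=np.eye(4);T[:3,:3]=R.from_euler('xyz',st['eef_rot'],degrees=True).as_matrix();T[:3,3]=st['position']
    return np.linalg.inv(T@np.array(p['T_tool_cam']))
def dist(p): return np.array(p.get('dist',p.get('distortion',[0,0,0,0,0])),float)
def proj(p,X,C):
    X=np.atleast_2d(X);Y=X@C[:3,:3].T+C[:3,3];Y=Y*[1,-1,-1]
    return cv2.projectPoints(Y,np.zeros(3),np.zeros(3),K(p),dist(p))[0][:,0]
def back(p,uv,z,C):
    uv=np.atleast_2d(np.array(uv,float))
    n=cv2.undistortPoints(uv[:,None],K(p),dist(p))[:,0]
    d=np.c_[n[:,0],-n[:,1],-np.ones(len(n))]@C[:3,:3]
    o=-C[:3,:3].T@C[:3,3]
    return o+d*((z-o[2])/d[:,2])[:,None]
E
python3 - <<'E'
from h import *
print(readout.get_state(), manip.pinch_z)
for c in ['top','side','wrist']:
    p=imaging.read_camera(c); cv2.imwrite(f'pics/{c}0.png',p['img'])
    print(c,{k:v for k,v in p.items() if k!='img'})
    st=readout.get_state();C=world_cam(p,st)
    for t,z in [('puller',.08),('rest',.0),('die_block',.052),('insert',.052),('tray',.044),('tape_roll',.02),('surface_block',.044),('try_square',.014)]:
        for r in imaging.masks_of(t,p)[:3]:
            m=r['mask'].astype(np.uint8); cs=max(cv2.findContours(m,0,1)[0],key=cv2.contourArea)
            w=back(p,cs[:,0].astype(float),z,C)[:,:2].astype(np.float32)
            b=cv2.minAreaRect(w*1000)
            print(t,round(r['confidence'],2),r['box'],'rect mm',np.round(b[0]),np.round(b[1]),round(b[2],1))
E
```

```text
pics
{'t': 0.0, 'qpos': array([-6.95213606e+01,  1.58804373e+01, -1.59657145e+00,  7.26508006e+01,
       -1.06063535e-03,  8.40756314e+01]), 'dq': array([-0.04924192, -0.10581911, -0.04216801, -0.10396785,  0.04699634,
        0.06432597]), 'tau': array([ 9.23305270e-04, -4.45511591e+01,  2.95201278e+01,  1.63479801e-02,
       -2.17920802e-05,  1.15346708e-06]), 'position': array([ 0.27764284, -0.55908931,  0.23014653]), 'eef_rot': array([-1.79872764e+02, -1.21369336e-02,  2.64029957e+01]), 'wrist_force': array([ 0.28910998, -0.10032629, -0.17637638]), 'wrist_torque': array([-0.04202729, -0.00812526,  0.01227887]), 'grasp_force': 0.0, 'width': 1.0024106963556805} 0.0187
top {'fovy': 43.838390225944885, 'cx': 319.5218791238231, 'cy': 233.78141835836047, 'camera_from_world': array([[-0.00346549, -0.99971521, -0.02361126, -0.11304092],
       [ 0.99582347, -0.00560425,  0.09112747, -0.58277268],
       [-0.09123384, -0.02319684,  0.99555929, -1.23544463],
       [ 0.        ,  0.        ,  0.        ,  1.        ]]), 'shot': 1}
puller 0.85 [391.9, 278.1, 81.9, 37.8] rect mm [ 447. -34
[... 1906 characters left out ...]
80. 100.] 51.9
surface_block 0.57 [214.3, 308.5, 41.4, 44.4] rect mm [636. 196.] [96. 78.] 80.5
try_square 0.98 [307.2, 348.5, 65.5, 29.7] rect mm [435. 182.] [ 84. 110.] 87.3
wrist {'fovy': 69.01317765938703, 'cx': 320.43897772809225, 'cy': 244.98512321482767, 'T_tool_cam': array([[-8.01433242e-04,  9.56523573e-01,  2.91653923e-01,
         7.43329066e-02],
       [ 9.99999679e-01,  7.63306424e-04,  2.44510328e-04,
         6.93735687e-04],
       [ 1.12585789e-05,  2.91654026e-01, -9.56523878e-01,
        -1.43003561e-01],
       [ 0.00000000e+00,  0.00000000e+00,  0.00000000e+00,
         1.00000000e+00]]), 'shot': 3}
rest 0.92 [213.0, 0.4, 57.4, 27.9] rect mm [ 412. -412.] [22. 54.] 26.4
```

View pics/top0.png

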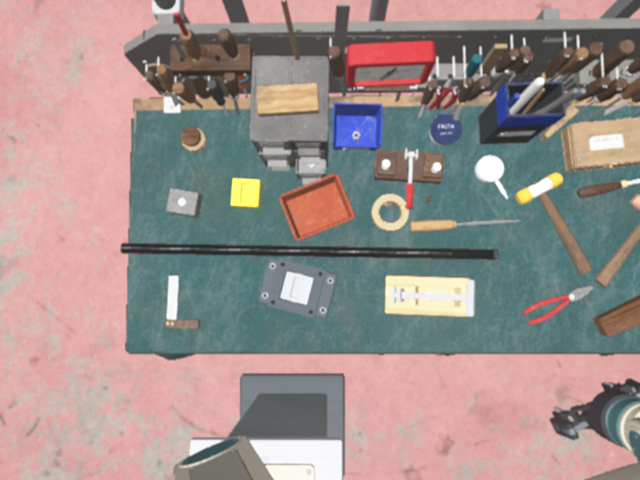

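View pics/side0.png

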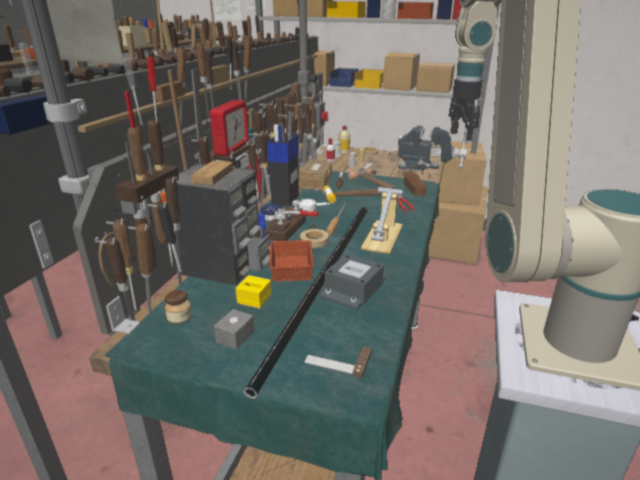

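The top view shows the rest and puller at about (430,297), with the crossbar at the right end. The die block is at (298,288), the tray at (317,207), the yellow look-alike at (245,193), and a long black rod crosses at row ~250. The side view agrees.

```bash
cat >> h.py <<'E'
def move(xyz,yaw,st=None):
    st=st or readout.get_state(); y=np.radians(st['eef_rot'][2]); d=np.array(xyz)-st['position']
    s=-((yaw-st['eef_rot'][2]+180)%360-180)
    return np.round([100*(d[0]*np.cos(y)+d[1]*np.sin(y)),100*(d[0]*np.sin(y)-d[1]*np.cos(y)),-100*d[2],s],2)
def tri(a,b,ua,ub,Ca,Cb):
    rays=[]
    for p,u,C in((a,ua,Ca),(b,ub,Cb)):
        o=-C[:3,:3].T@C[:3,3]; q=back(p,u,0,C)[0]; rays.append((o,(q-o)/np.linalg.norm(q-o)))
    A=sum(np.eye(3)-np.outer(d,d) for o,d in rays); bb=sum((np.eye(3)-np.outer(d,d))@o for o,d in rays)
    return np.linalg.solve(A,bb)
E
python3 - <<'E'
from h import *
a=imaging.read_camera('top');b=imaging.read_camera('side');A=world_cam(a);B=world_cam(b)
print('rod',tri(a,b,(123,248),(250,390),A,B),tri(a,b,(496,254),(364,211),A,B))
m=imaging.masks_of('puller',a)[0]['mask']
cols=np.where(m.any(0))[0]
for c in cols[::4]: r=np.where(m[:,c])[0]; print(c,r.min(),r.max(),end='; ')
r=[np.where(m[:,c])[0] for c in cols]
big=[(c,(x.min()+x.max())/2) for c,x in zip(cols,r) if c>440 and len(x)>25]
u=np.mean(big,0) if big else (468,297)
print(u, 'bar',back(a,u,.1155,A))
t=back(a,u,.1155,A)[0]
cv2.imwrite('pics/c.png',cv2.resize(np.hstack([a['img'][260:330,370:490],a['img'][250:320,240:360]]),None,fx=3.3,fy=3.3,interpolation=2))
print(move((t[0],t[1]+.0,.30),90))
E
```

```text
rod [0.55472501 0.30597378 0.01459568] [ 0.53673165 -0.48938599  0.01014466]
391 287 301; 395 286 301; 399 288 300; 403 288 300; 407 291 297; 411 291 297; 415 292 298; 419 292 299; 423 293 299; 427 293 299; 431 293 299; 435 292 299; 439 292 299; 443 293 300; 447 293 300; 451 293 300; 455 293 300; 459 293 300; 463 293 301; 467 281 315; 471 280 315; [470.5   297.875] bar [[ 0.44804908 -0.40900609  0.1155    ]]
[ 21.94  -5.94  -6.87 -63.6 ]
```

View pics/c.png

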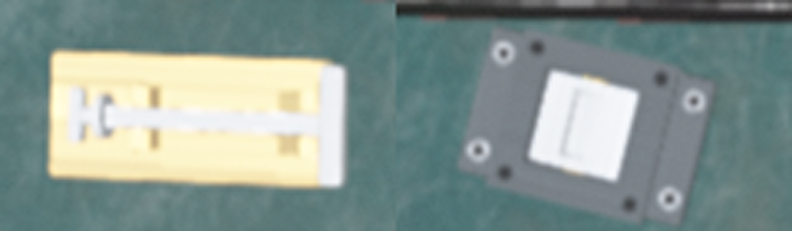

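Call:
servo_tool(
  plan=[
    [[2.5, -0.5, -1.0, -7, 8.54], [5, -1.5, -2.5, -14, 8.54], [8, -2.5, -4, -21, 8.54], [11, -3.5, -5, -28, 8.54], [14.5, -4.5, -6, -35, 8.54], [18, -5, -7, -42, 8.54], [20.5, -5.5, -7, -49, 8.54], [21.9, -5.9, -7, -56, 8.54]],
  ],
)

```text
t: 2.17
position: [0.4505, -0.408, 0.3026]
eef_rot: [179.9, 0.1, 82.9]
wrist_force: [-0.3, 0.5, -0.2]
width: 1.001
grasp_force: 0.0
```

```bash
cat > look.py <<'E'
from h import *
import sys
st=readout.get_state(); p=imaging.read_camera('wrist'); C=world_cam(p,st)
print(st['position'],st['eef_rot'],st['qpos'][5])
cv2.imwrite('pics/%s.png'%sys.argv[1],p['img'])
for t,z in [('puller',.1225),('crossbar',.1225),('insert',.052),('slot',.052)]:
    for r in imaging.masks_of(t,p)[:2]:
        m=r['mask'].astype(np.uint8); cs=max(cv2.findContours(m,0,1)[0],key=cv2.contourArea)
        w=back(p,cs[:,0].astype(float),z,C)[:,:2].astype(np.float32); b=cv2.minAreaRect(w*1000)
        print(t,round(r['confidence'],2),r['box'],np.round(b[0]),np.round(b[1]),round(b[2],1))
E
python3 look.py w1
```

```text
[ 0.45046523 -0.40804628  0.30257811] [1.79857386e+02 5.63571989e-02 8.29031314e+01] 48.80899590257649
puller 0.93 [278.6, 67.3, 75.4, 164.5] [ 449. -346.] [138.  69.] 88.2
crossbar 0.95 [278.6, 66.1, 74.8, 161.1] [ 451. -346.] [139.  70.] 86.3
```

View pics/w1.png

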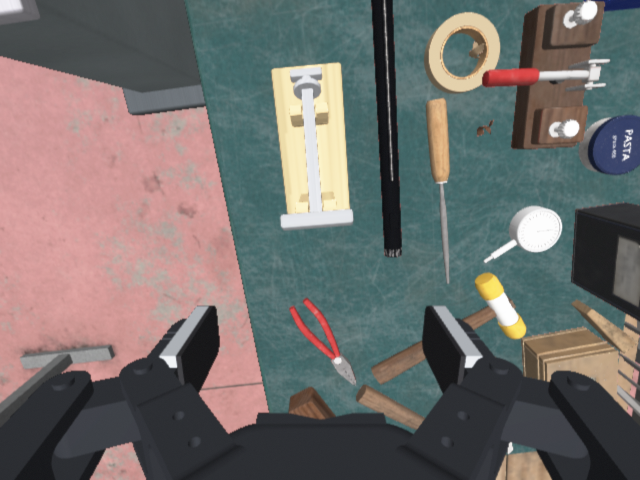

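Wrist view: the puller lies on the rest, with the crossbar centred near pixel (317,219) and ends at (281,222) and (353,217).

Run:
```python
from h import *
st=readout.get_state(); p=imaging.read_camera('wrist'); C=world_cam(p,st)
m=imaging.masks_of('puller',p)[0]['mask']
cs=[(c,np.where(m[190:,c])[0]+190) for c in np.where(m[190:].any(0))[0]]
cs=[(c,r) for c,r in cs if not 300<c<330]
c0,c1=cs[0][0],cs[-1][0]; cen=np.array([(c,(r.min()+r.max())/2) for c,r in cs if c0+4<c<c1-4 and len(r)<25])
k=np.polyfit(cen[:,0],cen[:,1],1); uv=[(c0,np.polyval(k,c0)),((c0+c1)/2,np.polyval(k,(c0+c1)/2)),(c1+1,np.polyval(k,c1+1))]
w=back(p,uv,.1155,C); d=w[2]-w[0]
print(uv,w,np.linalg.norm(d),'bar dir',np.degrees(np.arctan2(d[1],d[0])))
# foot
u=[(306,73)]; print('foot',back(p,u,.035,C))
t=w[1]; yaw=90+np.degrees(np.arctan2(d[1],d[0])); yaw=(yaw+90)%180-90 if abs(yaw)>120 else yaw
print(yaw, move((t[0],t[1],.1155-.0187),yaw), move((t[0],t[1],.2),yaw))
```

```text
[(np.int64(284), np.float64(220.95403291871077)), (np.float64(320.5), np.float64(217.0832764443524)), (np.int64(358), np.float64(213.10647184740887))] [[ 0.41239356 -0.40739034  0.1155    ]
 [ 0.44777034 -0.40836865  0.1155    ]
 [ 0.48386735 -0.40936688  0.1155    ]] 0.07150111509512713 bar dir -1.5840536175134006
foot [[ 0.45119551 -0.26860221  0.035     ]]
88.4159463824866 [ 0.2   0.05 20.43 -6.17] [ 0.2   0.05 10.11 -6.17]
```

Call:
servo_tool(
  plan=[
    [[0.2, 0.05, 3, -6.2, 8.54], [0.2, 0.05, 6, -6.2, 8.54], [0.2, 0.05, 9, -6.2, 8.54], [0.2, 0.05, 12, -6.2, 8.54], [0.2, 0.05, 15, -6.2, 8.54], [0.2, 0.05, 18, -6.2, 8.54], [0.2, 0.05, 20, -6.2, 8.54], [0.2, 0.05, 21.1, -6.2, 8.54]],
  ],
)

```text
t: 3.18
position: [0.446, -0.4066, 0.0868]
eef_rot: [-179.8, -0.2, 88.5]
wrist_force: [0.2, 0.6, 0.9]
width: 1.003
grasp_force: 0.0
```

Call:
servo_tool(
  plan=[
    [[0, 0, 0, 0, 7.5], [0, 0, 0, 0, 7], [0, 0, 0, 0, 6.5], [0, 0, 0, 0, 6.5], [0, 0, 0, 0, 6.5], [0, 0, 0, 0, 6.5], [0, 0, 0, 0, 6.5]],
  ],
  newtons=80,
)

```text
t: 3.77
position: [0.4487, -0.4084, 0.0913]
eef_rot: [180.0, 0.1, 88.6]
wrist_force: [-2.2, -1.3, -0.2]
width: 0.801
grasp_force: 90.4
```

```bash
python3 look.py w2
```

```text
[ 0.44869701 -0.40836253  0.0913239 ] [1.79979750e+02 1.04310199e-01 8.85937474e+01] 43.0250579097964
puller 0.86 [227.9, 1.4, 184.9, 359.9] [ 450. -356.] [115.  68.] 88.5
crossbar 0.56 [226.9, 0.0, 186.3, 358.3] [ 451. -356.] [115.  68.] 88.2
```

View pics/w2.png

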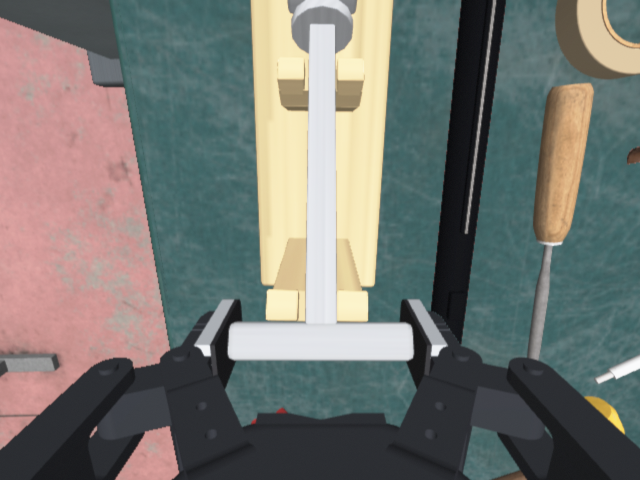

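The bar is held end to end between the pads: bar centre at pixel (320,340), pads at (215,345) and (428,345). Lifting now.

Call:
servo_tool(
  plan=[
    [[0, 0, -1, 0, 6.5], [0, 0, -3, 0, 6.5], [0, 0, -6, 0, 6.5], [0, 0, -9, 0, 6.5], [0, 0, -12, 0, 6.5], [0, 0, -15, 0, 6.5], [0, 0, -18, 0, 6.5], [0, 0, -19, 0, 6.5]],
  ],
)

```text
t: 4.68
position: [0.451, -0.4092, 0.2862]
eef_rot: [179.6, 0.3, 88.6]
wrist_force: [-0.1, -0.5, -1.0]
width: 0.8
grasp_force: 90.5
```

```bash
cat > tilt.py <<'E'
from h import *
# axis tilt of the held puller: from wrist pic, project model axis, fit angle by mask IoU; angle a = elevation above level (90 = hanging)
st=readout.get_state(); p=imaging.read_camera('wrist')
print(st['position'],st['eef_rot'],st['grasp_force'],st['width'])
r=imaging.masks_of('puller',p)
if not r: print('none');raise SystemExit
m=r[0]['mask'];ys,xs=np.where(m);print(r[0]['confidence'],r[0]['box'])
Tc=np.linalg.inv(np.array(p['T_tool_cam']))
def box(x,y,z):
    return np.array([[i,j,k] for i in x for j in y for k in z],float)/1000
an=np.linspace(0,2*np.pi,16)
disc=np.concatenate([np.c_[.015*np.cos(an),.015*np.sin(an),0*an+z] for z in(.0195,.0255)])
parts=[box((-6,6),(-17,17),(0,9)),box((-5.5,5.5),(-5.5,5.5),(9,20)),disc,box((-6,6),(-6,6),(25.5,160)),box((-7,7),(-35,35),(160,174))]
best=[]
for gz in (-.030,-.026,-.022):
  for a in range(10,130,2):
    e=np.radians(a); zc=np.array([-np.cos(e),0,-np.sin(e)]) # rod dir foot->bar in tool; foot toward +x tool
    xc=np.cross([0,1,0],zc); Rm=np.c_[xc,[0,1,0],zc]
    s=np.zeros((480,640),np.uint8)
    for P in parts:
        W=(P-[0,0,.167])@Rm.T+[0,0,gz]
        W=np.c_[W,np.ones(len(W))]@Tc.T
        if (W[:,2]>-.01).any(): continue
        uv=proj(p,W[:,:3],np.eye(4)); cv2.fillConvexPoly(s,cv2.convexHull(uv.astype(np.int32)),1)
    i=(s&m).sum()/((s|m).sum()); best.append((round(i,3),a,gz))
print(sorted(best)[-4:])
cv2.imwrite('pics/t%d.png'%p['shot'],p['img']); print('shot',p['shot'])
E
python3 tilt.py
```

```text
[ 0.45099423 -0.4091727   0.28615362] [179.57247358   0.33000291  88.63108819] 90.51953315734863 0.8001427304720858
0.9 [228.0, 0.0, 187.6, 361.0]
[(np.float64(0.865), 28, -0.026), (np.float64(0.87), 30, -0.026), (np.float64(0.872), 32, -0.026), (np.float64(0.872), 34, -0.026)]
shot 9
```

Call:
servo_tool(
  plan=[
    [[0, 0, 0, 0, 6.5], [0, 0, 0, 0, 6.5], [0, 0, 0, 0, 6.5], [0, 0, 0, 0, 6.5], [0, 0, 0, 0, 6.5], [0, 0, 0, 0, 6.5]],
  ],
  newtons=20,
)

```text
t: 5.28
position: [0.4483, -0.4074, 0.2793]
eef_rot: [-179.9, -0.1, 88.6]
wrist_force: [0.0, 0.1, -2.4]
width: 0.798
grasp_force: 90.5
```

```bash
python3 tilt.py
```

```text
[ 0.44833141 -0.40738693  0.27934646] [-1.79939113e+02 -7.04314606e-02  8.85985996e+01] 90.47853469848633 0.7975010831550129
0.9 [228.0, 0.0, 186.3, 360.2]
[(np.float64(0.88), 28, -0.026), (np.float64(0.886), 30, -0.026), (np.float64(0.886), 34, -0.026), (np.float64(0.891), 32, -0.026)]
shot 10
```

Call:
servo_tool(
  plan=[
    [[0, 0, 0, 0, 6.6], [0, 0, 0, 0, 6.7], [0, 0, 0, 0, 6.7]],
  ],
  newtons=20,
)

```text
t: 5.63
position: [0.4486, -0.4077, 0.2804]
eef_rot: [180.0, 0.0, 88.6]
wrist_force: [-0.4, 0.1, -2.2]
width: 0.798
grasp_force: 90.5
```

Call:
servo_tool(
  plan=[
    [[0, 0, 0, 0, 6.8], [0, 0, 0, 0, 6.8]],
  ],
  newtons=20,
)

```text
t: 5.8
position: [0.4486, -0.4077, 0.2804]
eef_rot: [180.0, 0.0, 88.6]
wrist_force: [0.2, -0.0, -1.3]
width: 0.803
grasp_force: 88.1
```

Call:
servo_tool(
  plan=[
    [[0, 0, 0, 0, 6.85], [0, 0, 0, 0, 6.85]],
  ],
  newtons=20,
)

```text
t: 5.97
position: [0.4486, -0.4077, 0.2803]
eef_rot: [-180.0, 0.0, 88.6]
wrist_force: [0.8, -0.5, -2.6]
width: 0.805
grasp_force: 66.2
```

Call:
servo_tool(
  plan=[
    [[0, 0, 0, 0, 6.88], [0, 0, 0, 0, 6.88]],
  ],
  newtons=20,
)

```text
t: 6.13
position: [0.4486, -0.4077, 0.2803]
eef_rot: [180.0, 0.0, 88.6]
wrist_force: [0.4, -0.1, -1.8]
width: 0.809
grasp_force: 53.0
```

Call:
servo_tool(
  plan=[
    [[0, 0, 0, 0, 6.8], [0, 0, 0, 0, 6.5], [0, 0, 0, 0, 6.5]],
  ],
  newtons=20,
)

```text
t: 6.38
position: [0.4486, -0.4076, 0.2803]
eef_rot: [-180.0, -0.0, 88.6]
wrist_force: [0.3, 0.7, -2.1]
width: 0.81
grasp_force: 53.0
```

```bash
python3 tilt.py
```

```text
[ 0.44857713 -0.40764047  0.28029132] [-1.79995229e+02 -3.38567395e-03  8.86023414e+01] 52.96208202838898 0.8095440332578978
0.74 [226.6, 0.0, 187.2, 360.5]
[(np.float64(0.869), 28, -0.026), (np.float64(0.869), 34, -0.026), (np.float64(0.873), 30, -0.026), (np.float64(0.873), 32, -0.026)]
shot 11
```

Call:
servo_tool(
  plan=[
    [[0, 0, 0, 0, 6.91], [0, 0, 0, 0, 6.91], [0, 0, 0, 0, 6.5]],
  ],
  newtons=20,
)

```text
t: 6.73
position: [0.4486, -0.4077, 0.2803]
eef_rot: [180.0, -0.0, 88.6]
wrist_force: [0.3, -0.5, -2.0]
width: 0.809
grasp_force: 39.7
```

Call:
servo_tool(
  plan=[
    [[0, 0, 0, 0, 6.93], [0, 0, 0, 0, 6.93], [0, 0, 0, 0, 6.5]],
  ],
  newtons=20,
)

```text
t: 6.98
position: [0.4486, -0.4077, 0.2803]
eef_rot: [180.0, 0.0, 88.6]
wrist_force: [0.3, -0.3, -1.1]
width: 0.813
grasp_force: 30.8
```

```bash
python3 tilt.py
```

```text
[ 0.4485961  -0.40768152  0.28033445] [1.79997599e+02 2.53922345e-03 8.86001211e+01] 30.844035744667053 0.8126500012633917
0.89 [228.1, 0.0, 186.2, 364.2]
[(np.float64(0.875), 34, -0.026), (np.float64(0.884), 28, -0.026), (np.float64(0.889), 30, -0.026), (np.float64(0.891), 32, -0.026)]
shot 12
```

Call:
servo_tool(
  plan=[
    [[0, 0, 0, 0, 6.95], [0, 0, 0, 0, 6.95], [0, 0, 0, 0, 6.5], [0, 0, 0, 0, 6.5]],
  ],
  newtons=20,
)

```text
t: 7.42
position: [0.4486, -0.4077, 0.2803]
eef_rot: [-180.0, -0.0, 88.6]
wrist_force: [0.1, 0.2, -1.9]
width: 0.813
grasp_force: 23.6
```

```bash
python3 tilt.py
```

```text
[ 0.44859295 -0.4076718   0.28028968] [-1.79999294e+02 -1.93005121e-03  8.86015958e+01] 23.64809364080429 0.8129191540386982
0.78 [226.9, 0.0, 188.4, 361.6]
[(np.float64(0.871), 34, -0.026), (np.float64(0.882), 28, -0.026), (np.float64(0.885), 32, -0.026), (np.float64(0.886), 30, -0.026)]
shot 13
```

Call:
servo_tool(
  plan=[
    [[0, 0, 0, 0, 6.97], [0, 0, 0, 0, 6.97], [0, 0, 0, 0, 6.5], [0, 0, 0, 0, 6.5]],
  ],
  newtons=20,
)

```text
t: 7.85
position: [0.4486, -0.4077, 0.2803]
eef_rot: [-180.0, -0.0, 88.6]
wrist_force: [-0.4, -0.6, -2.0]
width: 0.817
grasp_force: 25.6
```

```bash
python3 tilt.py
```

```text
[ 0.44858659 -0.40765042  0.28029917] [-1.79998983e+02 -1.64013624e-03  8.86033533e+01] 25.61410814523697 0.8165196645990507
0.56 [226.8, 5.9, 189.6, 355.2]
[(np.float64(0.851), 30, -0.026), (np.float64(0.867), 32, -0.026), (np.float64(0.887), 34, -0.026), (np.float64(0.893), 36, -0.026)]
shot 14
```

Call:
servo_tool(
  plan=[
    [[0, 0, 0, 0, 6.97], [0, 0, 0, 0, 6.97], [0, 0, 0, 0, 6.98], [0, 0, 0, 0, 6.98], [0, 0, 0, 0, 6.98], [0, 0, 0, 0, 6.98], [0, 0, 0, 0, 6.5], [0, 0, 0, 0, 6.5]],
  ],
  newtons=20,
)

```text
t: 8.62
position: [0.4486, -0.4076, 0.2803]
eef_rot: [180.0, -0.0, 88.6]
wrist_force: [0.4, 0.2, -2.2]
width: 0.815
grasp_force: 25.3
```

```bash
python3 tilt.py
```

```text
[ 0.44859302 -0.4075895   0.2802903 ] [ 1.79996003e+02 -1.41293702e-02  8.86003179e+01] 25.265634655952454 0.8154825856438228
0.93 [228.9, 194.2, 185.5, 170.7]
[(np.float64(0.821), 82, -0.022), (np.float64(0.831), 84, -0.022), (np.float64(0.834), 82, -0.026), (np.float64(0.835), 84, -0.026)]
shot 15
```

Call:
servo_tool(
  plan=[
    [[0, 0, 0, 0, 6.97], [0, 0, 0, 0, 6.98], [0, 0, 0, 0, 6.99], [0, 0, 0, 0, 6.99], [0, 0, 0, 0, 6.99], [0, 0, 0, 0, 6.99], [0, 0, 0, 0, 6.5], [0, 0, 0, 0, 6.5]],
  ],
  newtons=20,
)

```text
t: 9.38
position: [0.4486, -0.4077, 0.2803]
eef_rot: [180.0, 0.0, 88.6]
wrist_force: [-0.3, -0.8, -1.3]
width: 0.817
grasp_force: 24.8
```

```bash
sed -i 's/range(10,130,2)/np.arange(60,110,1)/' tilt.py; python3 tilt.py
```

```text
[ 0.44860535 -0.40767373  0.28033397] [1.79999092e+02 1.29569828e-03 8.86028259e+01] 24.833047091960907 0.8168231276274893
0.79 [230.0, 195.9, 182.5, 168.5]
[(np.float64(0.823), np.int64(84), -0.026), (np.float64(0.823), np.int64(84), -0.022), (np.float64(0.824), np.int64(83), -0.022), (np.float64(0.829), np.int64(83), -0.026)]
shot 16
```

View pics/t16.png

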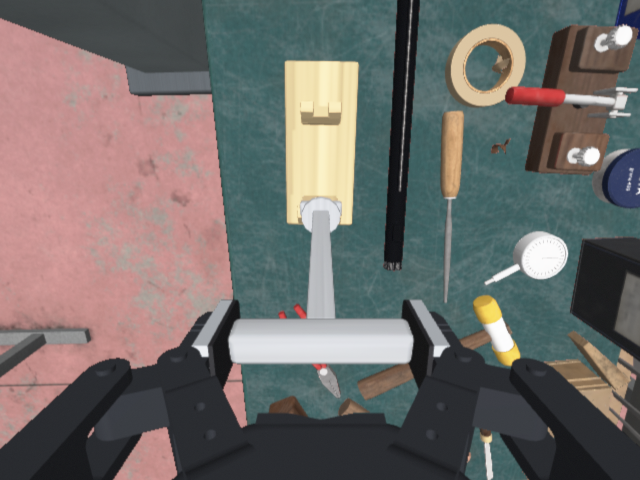

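The puller hangs nearly vertical, with its collar at about (321,216) and the bar at (321,341). I'll work out its lean exactly.

```bash
python3 - <<'E'
from h import *
p=imaging.read_camera('wrist');Tc=np.linalg.inv(np.array(p['T_tool_cam']))
an=np.linspace(0,2*np.pi,40)
for gz in (-.028,-.024):
  for a in (78,80,82,84,86,88,90,92):
    e=np.radians(a); zc=np.array([-np.cos(e),0,-np.sin(e)]); xc=np.cross([0,1,0],zc); Rm=np.c_[xc,[0,1,0],zc]
    f=lambda P:proj(p,((np.array(P)-[0,0,.167])@Rm.T+[0,0,gz])@Tc[:3,:3].T+Tc[:3,3],np.eye(4))
    c=f(np.c_[.015*np.cos(an),.015*np.sin(an),0*an+.0255]); b=f([[-.007,0,.174],[.007,0,.174],[-.007,0,.16],[.007,0,.16],[0,-.035,.167],[0,.035,.167]])
    print(gz,a,'collar rows',c[:,1].min().round(1),c[:,1].max().round(1),'cols',c[:,0].min().round(),c[:,0].max().round(),'bar rows',b[:4,1].round(),b[4:,0].round())
E
python3 - <<'E'
import cv2;i=cv2.imread('pics/t16.png')[185:375,270:370];cv2.imwrite('pics/t16c.png',cv2.resize(i,None,fx=3,fy=3))
E
```

```text
-0.028 78 collar rows 182.2 220.5 cols 300.0 341.0 bar rows [343. 371. 316. 343.] [227. 413.]
-0.028 80 collar rows 188.6 226.8 cols 300.0 340.0 bar rows [342. 371. 316. 344.] [227. 413.]
-0.028 82 collar rows 195.0 233.0 cols 300.0 340.0 bar rows [341. 371. 317. 345.] [227. 413.]
-0.028 84 collar rows 201.4 239.3 cols 300.0 340.0 bar rows [340. 371. 317. 346.] [227. 413.]
-0.028 86 collar rows 207.7 245.5 cols 300.0 340.0 bar rows [339. 371. 317. 347.] [227. 413.]
-0.028 88 collar rows 214.0 251.7 cols 300.0 340.0 bar rows [338. 371. 317. 348.] [227. 413.]
-0.028 90 collar rows 220.3 258.0 cols 301.0 340.0 bar rows [337. 371. 317. 349.] [227. 413.]
-0.028 92 collar rows 226.5 264.2 cols 301.0 340.0 bar rows [336. 371. 318. 350.] [227. 413.]
-0.024 78 collar rows 181.6 219.4 cols 300.0 340.0 bar rows [337. 364. 311. 338.] [229. 410.]
-0.024 80 collar rows 187.9 225.5 cols 300.0 340.0 bar rows [336. 364. 312. 339.] [229. 410.]
-0.024 82 collar rows 194.2 231.7 cols 300.0 340.0 bar rows [335. 364. 312. 340.] [229. 410.]
-0.024 84 collar rows 200.5 237.8 cols 300.0 340.0 bar rows [334. 364. 312. 340.] [229. 410.]
-0.024 86 collar rows 206.7 244.0 cols 301.0 340.0 bar rows [333. 364. 312. 341.] [229. 410.]
-0.024 88 collar rows 212.9 250.1 cols 301.0 340.0 bar rows [332. 364. 312. 342.] [229. 410.]
-0.024 90 collar rows 219.1 256.3 cols 301.0 339.0 bar rows [331. 364. 313. 343.] [229. 410.]
-0.024 92 collar rows 225.3 262.4 cols 301.0 339.0 bar rows [330. 364. 313. 344.] [229. 410.]
```

View pics/t16c.png

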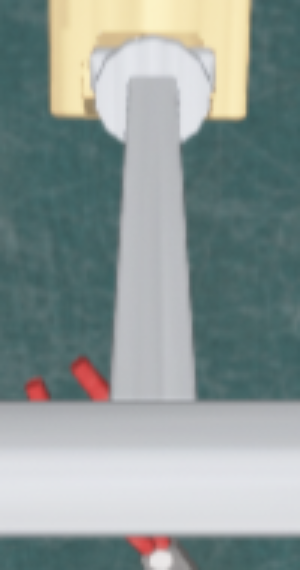

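Call:
servo_tool(
  plan=[
    [[0, 0, 0, 0, 6.98], [0, 0, 0, 0, 6.99], [0, 0, 0, 0, 7.0], [0, 0, 0, 0, 7.0]],
  ],
  newtons=20,
)

```text
t: 9.87
position: [0.4488, -0.4079, 0.2808]
eef_rot: [180.0, 0.0, 88.6]
wrist_force: [-0.1, 0.0, 0.2]
width: 0.821
grasp_force: 0.0
```

```bash
python3 tilt.py
```

```text
[ 0.448787   -0.40789785  0.28078903] [1.79965192e+02 3.70330599e-02 8.86032561e+01] 0.0 0.8211525279754454
0.91 [256.8, 175.9, 135.8, 142.9]
[(np.float64(0.255), np.int64(74), -0.022), (np.float64(0.257), np.int64(77), -0.022), (np.float64(0.259), np.int64(75), -0.022), (np.float64(0.259), np.int64(76), -0.022)]
shot 18
```

Call:
servo_tool(
  plan=[
    [[0, 0, 0, 0, 8.5], [0, 0, 0, 0, 8.5], [0, 0, 0, 0, 8.5], [0, 0, 0, 0, 8.5], [0, 0, 0, 0, 8.5], [0, 0, 0, 0, 8.5], [0, 0, 0, 0, 8.5], [0, 0, 0, 0, 8.5]],
  ],
)

```text
t: 10.63
position: [0.4486, -0.4077, 0.2803]
eef_rot: [180.0, -0.0, 88.6]
wrist_force: [0.5, -0.7, 0.3]
width: 0.996
grasp_force: 0.0
```

Run:
```python
from h import *
st=readout.get_state();p=imaging.read_camera('wrist');q=imaging.read_camera('side');t=imaging.read_camera('top')
A=cv2.resize(p['img'],(400,300));B=cv2.resize(q['img'][150:300,300:500],(400,300));D=cv2.resize(t['img'][240:340,380:520],(400,286),interpolation=2)
cv2.imwrite('pics/drop.png',np.hstack([np.vstack([A,B]),np.vstack([D,np.zeros((314,400,3),np.uint8)])]))
```

```text
(no output)
```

View pics/drop.png

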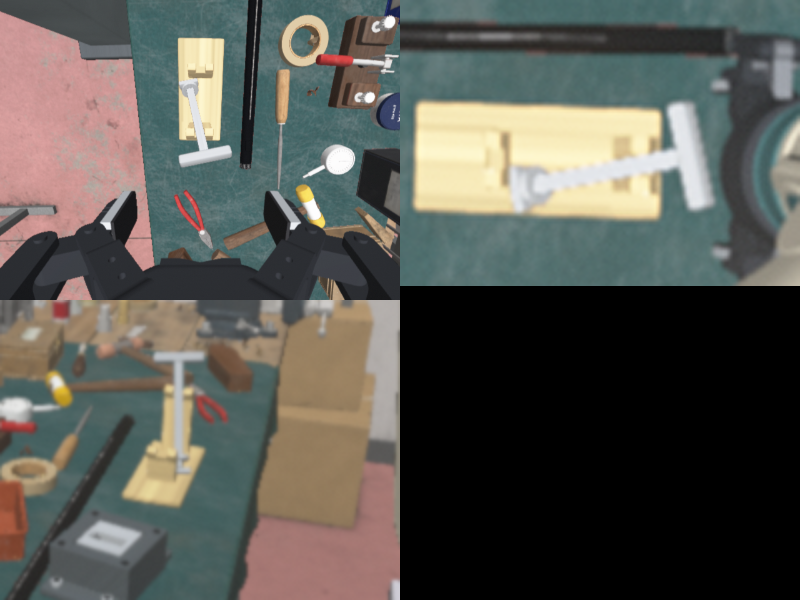

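The puller dropped but came to rest leaning on the high post: foot on the rest's base, bar at wrist crop (205,157), roughly level. I'll fit its pose from all three cameras.

```bash
cat > fit.py <<'E'
from h import *
from scipy.optimize import minimize
def box(x,y,z): return np.array([[i,j,k] for i in x for j in y for k in z],float)/1000
an=np.linspace(0,2*np.pi,16)
disc=np.concatenate([np.c_[.015*np.cos(an),.015*np.sin(an),0*an+z] for z in(.0195,.0255)])
parts=[box((-6,6),(-17,17),(0,9)),box((-5.5,5.5),(-5.5,5.5),(9,20)),disc,box((-6,6),(-6,6),(25.5,160)),box((-7,7),(-35,35),(160,174))]
def sil(p,C,Rm,t,S=4):
    s=np.zeros((480*S,640*S),np.uint8)
    for P in parts:
        uv=proj(p,(P-[0,0,.167])@Rm.T+t,C)*S+S/2
        cv2.fillConvexPoly(s,cv2.convexHull(uv.astype(np.int32)),1)
    return cv2.resize(s.astype(np.float32),(640,480),interpolation=cv2.INTER_AREA)
def fit(views,t0,R0,w=None):
    def cost(v,full=False):
        Rm=(R.from_rotvec(v[3:]/10)*R0).as_matrix();t=t0+v[:3]/100
        o=[]
        for p,C,m in views:
            s=sil(p,C,Rm,t,2); o.append(1-np.minimum(s,m).sum()/np.maximum(s,m).sum())
        return o if full else sum(o)
    best=None
    x=np.zeros(6)
    for k in range(3):
        r=minimize(cost,x,method='Nelder-Mead',options=dict(initial_simplex=np.vstack([x,x+np.eye(6)*(.8 if k==0 else .3)]),maxiter=250)); x=r.x
    return t0+x[:3]/100,(R.from_rotvec(x[3:]/10)*R0).as_matrix(),cost(x,True)
def views(cams):
    o=[]
    for c in cams:
        st=readout.get_state();p=imaging.read_camera(c);C=world_cam(p,st);r=imaging.masks_of('puller',p)
        if r: o.append((p,C,r[0]['mask'].astype(np.float32))); print(c,round(r[0]['confidence'],2),r[0]['box'])
    return o
E
python3 - <<'E'
from fit import *
V=views(['wrist','side','top'])
d={c[0]['shot']:0 for c in V}
# init bar and foot from wrist
p,C,m=V[0]
bar=back(p,[(328,250)],.14,C)[0]; foot=back(p,[(301,138)],.025,C)[0]; print(bar,foot,np.linalg.norm(bar-foot))
z=(bar-foot)/np.linalg.norm(bar-foot); y=np.array([1,.1,0]);y-=z*(y@z);y/=np.linalg.norm(y)
R0=R.from_matrix(np.c_[np.cross(y,z),y,z])
t,Rm,o=fit(V,bar,R0)
print('IoU loss',np.round(o,3));print('bar',t,'foot',t-.167*Rm[:,2],'elev',np.degrees(np.arcsin(Rm[2,2])));print('y',Rm[:,1],'z',Rm[:,2])
E
```

```text
wrist 0.78 [287.3, 122.3, 83.3, 145.9]
side 0.95 [376.6, 173.7, 25.8, 65.0]
top 0.85 [417.6, 273.9, 71.2, 41.3]
[ 0.45482693 -0.42489553  0.14      ] [ 0.429465   -0.33280815  0.025     ] 0.14949352162199883
IoU loss [0.112 0.312 0.191]
bar [ 0.45481002 -0.4209927   0.14952094] foot [ 0.4292464  -0.32650078  0.0142184 ] elev 54.11497227291463
y [ 0.98313665  0.17020161 -0.06688604] z [ 0.15307556 -0.56581993  0.81019484]
```

```bash
python3 -c "
from h import *
print(move((.4548,-.421,.1255),99.8))"
```

```text
[ -1.32   0.65  15.48 -11.2 ]
```

Call:
servo_tool(
  plan=[
    [[-0.6, 0.3, 2, -6, 8.54], [-1.3, 0.6, 4, -11.2, 8.54], [-1.3, 0.65, 6, -11.2, 8.54], [-1.3, 0.65, 9, -11.2, 8.54], [-1.3, 0.65, 12, -11.2, 8.54], [-1.3, 0.65, 14, -11.2, 8.54], [-1.3, 0.65, 15.5, -11.2, 8.54], [-1.3, 0.65, 15.5, -11.2, 8.54]],
  ],
)

```text
t: 11.75
position: [0.4526, -0.4184, 0.121]
eef_rot: [-179.8, -0.4, 99.8]
wrist_force: [-0.9, 0.8, 0.6]
width: 1.001
grasp_force: 0.0
```

Call:
servo_tool(
  plan=[
    [[0, 0, 0, 0, 7.8], [0, 0, 0, 0, 7.4], [0, 0, 0, 0, 7], [0, 0, 0, 0, 6.5], [0, 0, 0, 0, 6.5], [0, 0, 0, 0, 6.5], [0, 0, 0, 0, 6.5]],
  ],
  newtons=30,
)

```text
t: 12.33
position: [0.4553, -0.4222, 0.1271]
eef_rot: [180.0, 0.2, 99.8]
wrist_force: [-2.3, -1.6, 7.3]
width: 0.809
grasp_force: 34.0
```

```bash
sed -i 's/np.arange(60,110,1)/np.arange(30,110,1)/' tilt.py; python3 tilt.py
```

```text
[ 0.45530717 -0.42220267  0.12707886] [179.95800042   0.1970921   99.79517928] 33.98238780093379 0.8093079697478449
0.59 [229.4, 88.6, 183.7, 270.0]
[(np.float64(0.724), np.int64(55), -0.022), (np.float64(0.725), np.int64(52), -0.022), (np.float64(0.728), np.int64(53), -0.022), (np.float64(0.73), np.int64(54), -0.022)]
shot 25
```

Call:
servo_tool(
  plan=[
    [[0, 0, -1, 0, 6.5], [0, 0, -3, 0, 6.5], [0, 0, -6, 0, 6.5], [0, 0, -9, 0, 6.5], [0, 0, -12, 0, 6.5], [0, 0, -15, 0, 6.5], [0, 0, -17, 0, 6.5], [0, 0, -17, 0, 6.5]],
  ],
)

```text
t: 13.1
position: [0.4569, -0.4223, 0.3013]
eef_rot: [179.6, 0.4, 99.8]
wrist_force: [0.4, -0.9, -1.0]
width: 0.811
grasp_force: 35.9
```

```bash
python3 tilt.py
```

```text
[ 0.45692251 -0.4223218   0.3013231 ] [179.64869225   0.4226586   99.8127209 ] 35.89357184479013 0.8110524781165135
0.64 [229.1, 94.1, 181.1, 266.7]
[(np.float64(0.729), np.int64(57), -0.022), (np.float64(0.732), np.int64(54), -0.022), (np.float64(0.736), np.int64(56), -0.022), (np.float64(0.743), np.int64(55), -0.022)]
shot 26
```

Call:
servo_tool(
  plan=[
    [[0, 0, 0, 0, 6.95], [0, 0, 0, 0, 6.97], [0, 0, 0, 0, 6.98], [0, 0, 0, 0, 6.98], [0, 0, 0, 0, 6.98], [0, 0, 0, 0, 6.98], [0, 0, 0, 0, 6.5], [0, 0, 0, 0, 6.5]],
  ],
  newtons=20,
)

```text
t: 13.87
position: [0.4548, -0.4209, 0.2953]
eef_rot: [180.0, 0.0, 99.8]
wrist_force: [-0.3, -0.2, -1.8]
width: 0.817
grasp_force: 23.7
```

```bash
python3 tilt.py;  python3 -c "
from fit import *
V=views(['wrist','side','top'])
st=readout.get_state()
y=np.radians(st['eef_rot'][2])-np.pi/2
yv=np.array([np.cos(y),np.sin(y),0]);R0=R.from_matrix(np.c_[np.cross(yv,[0,0,1]),yv,[0,0,1]])
t,Rm,o=fit(V,st['position']+[0,0,.024],R0)
print(np.round(o,3),t-st['position'],'elev',np.degrees(np.arcsin(Rm[2,2])),Rm,'foot',t-.167*Rm[:,2])
"
```

```text
[ 0.45478959 -0.42085861  0.29530795] [1.79998154e+02 1.29209401e-03 9.98002932e+01] 23.748546035494655 0.8165232297630031
0.87 [228.3, 114.0, 185.8, 243.5]
[(np.float64(0.743), np.int64(58), -0.022), (np.float64(0.743), np.int64(61), -0.022), (np.float64(0.75), np.int64(60), -0.022), (np.float64(0.752), np.int64(59), -0.022)]
shot 27
wrist 0.67 [228.1, 112.2, 183.1, 246.1]
side 0.87 [378.7, 115.2, 28.7, 66.6]
top 0.77 [434.0, 275.3, 73.2, 43.3]
[0.357 0.184 0.779] [0.00058305 0.00177881 0.02055409] elev 85.5872822225175 [[ 0.16944261  0.98253374  0.07691973]
 [-0.98547513  0.16981047  0.00178052]
 [-0.01131236 -0.07610418  0.9970357 ]] foot [ 0.44252213 -0.41934909  0.14941219]
```

Call:
servo_tool(
  plan=[
    [[0, 0, 0, 0, 6.97], [0, 0, 0, 0, 6.985], [0, 0, 0, 0, 6.985], [0, 0, 0, 0, 6.985], [0, 0, 0, 0, 6.985], [0, 0, 0, 0, 6.985], [0, 0, 0, 0, 6.5], [0, 0, 0, 0, 6.5]],
  ],
  newtons=20,
)

```text
t: 14.93
position: [0.4547, -0.4208, 0.2953]
eef_rot: [-180.0, 0.0, 99.8]
wrist_force: [-0.3, 0.2, -2.0]
width: 0.811
grasp_force: 23.8
```

```bash
python3 tilt.py
```

```text
[ 0.45474872 -0.42084596  0.2952811 ] [-1.79994846e+02  8.01578580e-04  9.98007870e+01] 23.846468735137023 0.8113452307068871
0.71 [228.6, 143.3, 183.3, 213.0]
[(np.float64(0.773), np.int64(66), -0.022), (np.float64(0.778), np.int64(69), -0.022), (np.float64(0.785), np.int64(67), -0.022), (np.float64(0.791), np.int64(68), -0.022)]
shot 31
```

```bash
ls -t pics|head -1; cp pics/$(ls -t pics|head -1) pics/cur.png
```

```text
t31.png
```

View pics/cur.png

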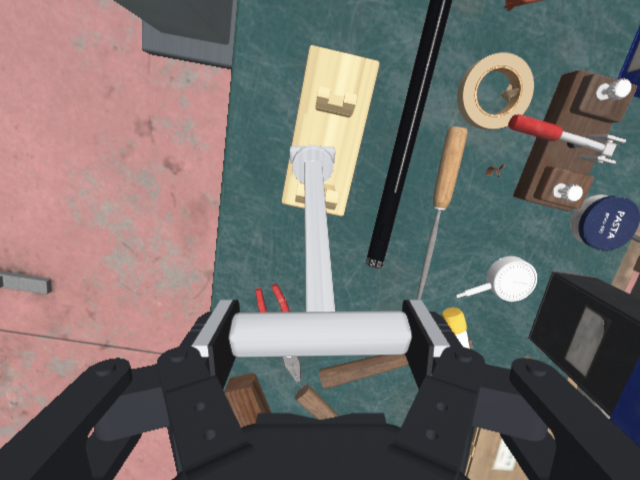

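The collar is at (313,163) and the bar at (320,335), so the lean is now ~68° with a small sideways lean.

Call:
servo_tool(
  plan=[
    [[0, 0, 0, 0, 6.97], [0, 0, 0, 0, 6.985], [0, 0, 0, 0, 6.985], [0, 0, 0, 0, 6.985], [0, 0, 0, 0, 6.985], [0, 0, 0, 0, 6.985], [0, 0, 0, 0, 6.985], [0, 0, 0, 0, 6.5]],
  ],
  newtons=20,
)

```text
t: 15.7
position: [0.4548, -0.4208, 0.2953]
eef_rot: [-180.0, -0.0, 99.8]
wrist_force: [-0.6, 0.1, -2.0]
width: 0.812
grasp_force: 23.8
```

```bash
cat > tilt2.py <<'E'
# pose of the held puller in the tool frame, from the wrist mask: lean a about bar, side lean b about tool x, bar height gz, bar offset y
from fit import *
def run(a0=75):
    st=readout.get_state();p=imaging.read_camera('wrist');r=imaging.masks_of('puller',p)
    m=r[0]['mask'].astype(np.float32);m[363:]=0
    Tc=np.linalg.inv(np.array(p['T_tool_cam']))
    def pose(v):
        a,b,gz,oy=v; Rm=(R.from_euler('x',b,degrees=True)*R.from_euler('y',90-a+180,degrees=True)).as_matrix()
        return Rm,np.array([0,oy/1000,gz/1000])
    def cost(v):
        Rm,t=pose(v); s=sil(p,Tc,Rm,t,2); s[363:]=0
        return 1-np.minimum(s,m).sum()/np.maximum(s,m).sum()
    best=None
    for a in (a0-10,a0,a0+10,88):
        x=np.array([a,0,-24,0.])
        q=minimize(cost,x,method='Nelder-Mead',options=dict(initial_simplex=np.vstack([x,x+np.diag([5,3,3,2])]),maxiter=150))
        if best is None or q.fun<best.fun: best=q
    Rm,t=pose(best.x); foot=t-.167*Rm[:,2]
    print('force',st['grasp_force'],'a,b,gz,oy',best.x.round(2),'loss',round(best.fun,3),'foot in tool',foot.round(4),'shot',p['shot'],r[0]['confidence'])
    return st,t,foot
if __name__=='__main__': run()
E
python3 tilt2.py
```

```text
force 23.837467561243102 a,b,gz,oy [ 67.54   2.33 -18.43  -0.  ] loss 0.096 foot in tool [ 0.0638 -0.0063  0.1358] shot 32 0.74
```

```bash
python3 -c "
from h import *
print(move((.435,-.205,.285),76))"
```

```text
[21.61  1.73  1.03 23.8 ]
```

Call:
servo_tool(
  plan=[
    [[1, 0.2, 0, 4, 6.5], [3, 0.5, 0, 8, 6.5], [6, 0.8, 0, 12, 6.5], [9.5, 1.2, 0.5, 16, 6.5], [13, 1.5, 1, 20, 6.5], [17, 1.7, 1, 23.8, 6.5], [20, 1.7, 1, 23.8, 6.5], [21.6, 1.7, 1, 23.8, 6.5]],
  ],
)

```text
t: 16.47
position: [0.4335, -0.2017, 0.2853]
eef_rot: [-179.9, -0.1, 76.1]
wrist_force: [0.2, 0.2, -2.1]
width: 0.815
grasp_force: 23.9
```

Call:
servo_tool(
  plan=[
    [[0, 0, 0, 0, 6.5], [0, 0, 0, 0, 6.5], [0, 0, 0, 0, 6.5], [0, 0, 0, 0, 6.5]],
  ],
)

```text
t: 16.8
position: [0.4353, -0.2065, 0.2854]
eef_rot: [180.0, 0.0, 75.9]
wrist_force: [-0.7, -0.5, -1.3]
width: 0.813
grasp_force: 23.9
```

```bash
cat > die.py <<'E'
from h import *
st=readout.get_state();p=imaging.read_camera('wrist');C=world_cam(p,st);print(st['position'],st['eef_rot'])
cv2.imwrite('pics/die%d.png'%p['shot'],p['img'])
for n,z in (('insert',.052),('slot',.052),('die_block',.052)):
    for r in imaging.masks_of(n,p)[:2]:
        m=r['mask'].astype(np.uint8); cs=max(cv2.findContours(m,0,1)[0],key=cv2.contourArea)
        w=back(p,cs[:,0].astype(float),z,C)[:,:2].astype(np.float32)*1000
        b=cv2.minAreaRect(w); print(n,round(r['confidence'],2),r['box'],np.round(b[0],1),np.round(b[1],1),round(b[2],1))
        if n=='insert' and st is not None:
            x,y,w_,h_=[int(v) for v in r['box']]
            # slot: dark pixels inside the insert outline
            g=cv2.cvtColor(p['img'],cv2.COLOR_BGR2GRAY); hull=np.zeros_like(m); cv2.fillConvexPoly(hull,cv2.convexHull(cs),1)
            hull=cv2.erode(hull,np.ones((7,7),np.uint8)); vals=g[hull>0]; th=cv2.threshold(vals.reshape(-1,1),0,255,cv2.THRESH_OTSU)[0]
            d=((g<th)&(hull>0)).astype(np.uint8); c2=cv2.findContours(d,0,1)[0]
            if c2:
                c2=max(c2,key=cv2.contourArea); w2=back(p,c2[:,0].astype(float),z,C)[:,:2].astype(np.float32)*1000; b=cv2.minAreaRect(w2)
                print('  dark th',th,np.percentile(vals,[5,50,95]),np.round(b[0],1),np.round(b[1],1),round(b[2],1))
E
python3 die.py; python3 tilt2.py
```

```text
[ 0.43530512 -0.20646243  0.28544282] [1.79959060e+02 4.02164565e-02 7.59350929e+01]
insert 0.57 [287.2, 33.1, 59.4, 65.1] [467.2 -68.6] [58.8 56.6] 76.7
  dark th 199.0 [178.25 232.   238.  ] [468.8 -63.8] [10.5 41.7] 75.9
slot 0.7 [284.3, 30.9, 62.3, 65.6] [467.2 -68.6] [56.3 56.1] 75.9
die_block 0.68 [264.0, 0.3, 108.8, 147.3] [464.8 -77.8] [129.4 101. ] 75.9
force 23.88644440099597 a,b,gz,oy [ 67.64   2.59 -18.22   0.49] loss 0.099 foot in tool [ 0.0635 -0.0065  0.1361] shot 34 0.7
```

Call:
servo_tool(
  plan=[
    [[0, 0, 2, 0, 6.5], [0, 0, 5, 0, 6.5], [0, 0, 8, 0, 6.5], [0, 0, 10.5, 0, 6.5], [0, 0, 11.6, 0, 6.5], [0.5, 0, 11.6, 0, 6.5], [1.5, 0, 11.6, 0, 6.5], [2.5, 0, 11.6, 0, 6.5]],
  ],
)

```text
t: 17.77
position: [0.4423, -0.181, 0.1711]
eef_rot: [179.8, 0.0, 76.0]
wrist_force: [0.2, -0.9, -1.0]
width: 0.814
grasp_force: 24.1
```

Call:
servo_tool(
  plan=[
    [[0.8, 0, 0, 0, 6.5], [1.6, 0, 0, 0, 6.5], [2.4, 0, 0, 0, 6.5], [3.2, 0, 0, 0, 6.5], [4, 0, 0, 0, 6.5], [4.7, 0, 0, 0, 6.5], [5.1, 0, 0, 0, 6.5], [5.1, 0, 0, 0, 6.5]],
  ],
)

```text
t: 18.43
position: [0.4579, -0.1333, 0.1759]
eef_rot: [179.3, 0.3, 76.1]
wrist_force: [-1.9, -2.7, 19.2]
width: 0.811
grasp_force: 28.4
```

Call:
servo_tool(
  plan=[
    [[-0.5, 0, 0, 0, 6.5], [-2, 0, -2, 0, 6.5], [-3.5, 0, -5, 0, 6.5], [-4, 0, -7, 0, 6.5], [-4, 0, -7, 0, 6.5], [-4, 0, -7, 0, 6.5]],
  ],
)

```text
t: 18.93
position: [0.4449, -0.1702, 0.2411]
eef_rot: [179.8, 0.0, 76.0]
wrist_force: [-0.7, 0.7, -4.2]
width: 0.815
grasp_force: 26.8
```

```bash
python3 tilt2.py; python3 -c "
from h import *
print(readout.get_state())"
```

```text
force 26.77093949401751 a,b,gz,oy [ 85.51   3.31 -29.34   0.13] loss 0.094 foot in tool [ 0.0131 -0.0095  0.1369] shot 35 0.75
{'t': 19.0333, 'qpos': array([-2.87272735e+01,  2.43983563e-01, -1.87852438e+01,  7.10675410e+01,
        2.95797760e-02,  7.52324896e+01]), 'dq': array([ 0.07314154,  0.69914873, -1.25873383,  0.05634714, -0.13583684,
       -0.16958802]), 'tau': array([-1.58393397e-01, -3.13067186e+01,  3.11967623e+01, -6.55326736e-02,
        1.62257440e-02,  3.36425233e-03]), 'position': array([ 0.4429205 , -0.16904146,  0.23833306]), 'eef_rot': array([-1.79913968e+02, -5.32686637e-02,  7.60401719e+01]), 'wrist_force': array([ 0.14035724, -0.38598672, -2.69226749]), 'wrist_torque': array([-0.02862835, -0.00236594, -0.01275219]), 'grasp_force': 26.770359738729894, 'width': 0.8131604654749189}
```

```bash
cat > over.py <<'E'
from tilt2 import *
st,t,foot=run(85)
y=np.radians(75.9); S=np.array([.4675,-.0687,.052])
ft=np.array([foot[0]*np.cos(y)+foot[1]*np.sin(y), foot[0]*np.sin(y)-foot[1]*np.cos(y), -foot[2]])
tcp=S-ft; print('tcp for foot at slot level',tcp,'move, foot 13mm above:',move(tcp+[0,0,.013],75.9))
print('now',st['position'],st['wrist_force'])
E
python3 over.py
```

```text
force 26.770359738729894 a,b,gz,oy [ 8.586e+01  3.300e+00 -2.933e+01 -8.000e-02] loss 0.098 foot in tool [ 0.0121 -0.0097  0.137 ] shot 36 0.89
tcp for foot at slot level [ 0.47394357 -0.08276023  0.18896026] move, foot 13mm above: [9.12 0.98 3.56 0.15]
now [ 0.4429205  -0.16904146  0.23833306] [ 0.14035724 -0.38598672 -2.69226749]
```

Call:
servo_tool(
  plan=[
    [[1.5, 0.2, 0, 0.2, 6.5], [4, 0.5, 0, 0.2, 6.5], [6.5, 0.8, 0.5, 0.2, 6.5], [8.5, 1.0, 1.5, 0.2, 6.5], [9.1, 1.0, 2.5, 0.2, 6.5], [9.1, 1.0, 3.2, 0.2, 6.5], [9.1, 1.0, 3.2, 0.2, 6.5], [9.1, 1.0, 3.2, 0.2, 6.5]],
  ],
)

```text
t: 19.8
position: [0.4741, -0.0845, 0.2061]
eef_rot: [-179.8, 0.0, 75.8]
wrist_force: [-0.4, 0.6, -1.7]
width: 0.813
grasp_force: 26.8
```

```bash
python3 over.py
python3 - <<'E'
from h import *
st=readout.get_state();p=imaging.read_camera('wrist');q=imaging.read_camera('side');t=imaging.read_camera('top')
A=cv2.resize(p['img'][130:370,220:420],(500,600));B=cv2.resize(q['img'][190:310,310:410],(300,360),interpolation=2)
cv2.imwrite('pics/ov.png',np.hstack([A,np.vstack([B,cv2.resize(t['img'][250:330,260:360],(300,240),interpolation=2)])]))
E
```

```text
force 26.77710731048137 a,b,gz,oy [ 85.64   3.48 -29.32   0.32] loss 0.082 foot in tool [ 0.0127 -0.0098  0.1369] shot 37 0.69
tcp for foot at slot level [ 0.47388927 -0.0834079   0.18888655] move, foot 13mm above: [ 0.13 -0.16  0.56 -0.17]
now [ 0.47405753 -0.08452212  0.20613209] [-0.44213538  0.60389868 -1.67284928]
```

View pics/ov.png

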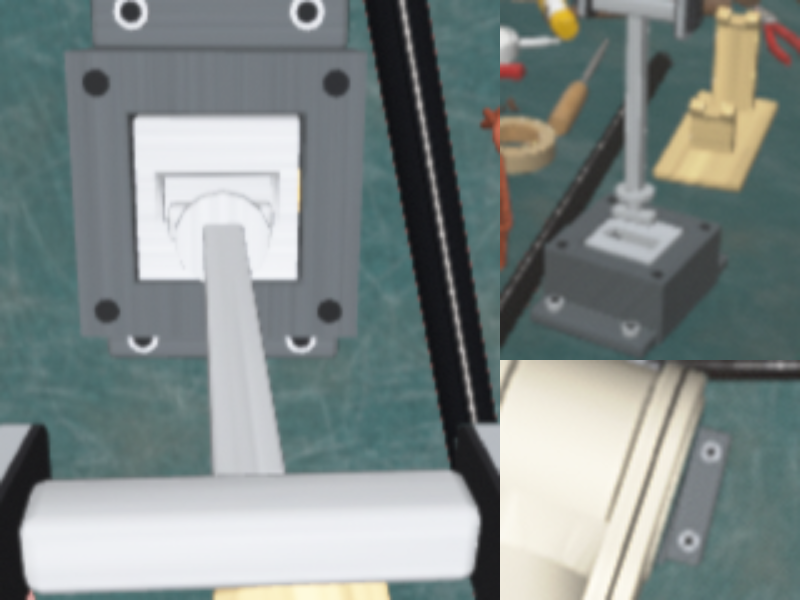

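Over the slot: in the crop the slot spans columns 157–279 and the foot 168–272, so it is laterally centred. The foot's visible far edge is at row ~203 and the slot's far edge at ~172. I'll check the fore-aft offset by projecting the fit.

Run:
```python
from fit import *
st=readout.get_state();p=imaging.read_camera('wrist');C=world_cam(p,st)
Tc=np.linalg.inv(np.array(p['T_tool_cam']))
cr=lambda uv:((uv-[220,130])*2.5).round(0)
for a,b,gz in((85.64,3.48,-29.3),(85.6,3.48,-25)):
    Rm=(R.from_euler('x',b,degrees=True)*R.from_euler('y',90-a+180,degrees=True)).as_matrix()
    P=np.vstack([box((-6,6),(-17,17),(0,9)),box((-7,7),(-35,35),(160,174))])
    print(cr(proj(p,((P-[0,0,.167])@Rm.T+[0,.0003,gz/1000])@Tc[:3,:3].T+Tc[:3,3],np.eye(4))).tolist())
y=np.radians(75.9);u=np.array([np.cos(y),np.sin(y),0]);v=np.array([np.sin(y),-np.cos(y),0]);S=np.array([.4675,-.0687,.052])
print('insert',cr(proj(p,[S+i*.028*u+j*.028*v for i in(1,-1) for j in (1,-1)],C)).tolist())
print('slot',cr(proj(p,[S+i*.008*u+j*.019*v for i in(1,-1) for j in (1,-1)],C)).tolist())
```

```text
[[167.0, 200.0], [166.0, 207.0], [272.0, 198.0], [274.0, 206.0], [168.0, 235.0], [168.0, 244.0], [272.0, 233.0], [274.0, 242.0], [17.0, 479.0], [-2.0, 537.0], [472.0, 465.0], [501.0, 520.0], [26.0, 555.0], [8.0, 618.0], [463.0, 539.0], [491.0, 599.0]]
[[168.0, 197.0], [168.0, 204.0], [272.0, 195.0], [274.0, 203.0], [170.0, 232.0], [169.0, 240.0], [271.0, 230.0], [274.0, 238.0], [24.0, 465.0], [6.0, 520.0], [465.0, 452.0], [493.0, 504.0], [32.0, 539.0], [16.0, 599.0], [457.0, 525.0], [483.0, 581.0]]
insert [[297.0, 120.0], [132.0, 120.0], [295.0, 279.0], [138.0, 279.0]]
slot [[270.0, 178.0], [160.0, 179.0], [270.0, 224.0], [162.0, 224.0]]
```

Call:
servo_tool(
  plan=[
    [[0.2, -0.1, 0, 0, 6.5], [0.2, -0.1, 0.5, 0, 6.5], [0.2, -0.1, 1.0, 0, 6.5], [0.2, -0.1, 1.4, 0, 6.5], [0.2, -0.1, 1.7, 0, 6.5], [0.2, -0.1, 1.9, 0, 6.5], [0.2, -0.1, 1.9, 0, 6.5]],
  ],
)

```text
t: 20.68
position: [0.4741, -0.0819, 0.1875]
eef_rot: [-179.9, -0.0, 75.8]
wrist_force: [-0.3, -0.3, -1.6]
width: 0.814
grasp_force: 26.8
```

Call:
servo_tool(
  plan=[
    [[0, 0, 0.2, 0, 6.5], [0, 0, 0.4, 0, 6.5], [0, 0, 0.5, 0, 6.5], [0, 0, 0.5, 0, 6.5]],
  ],
)

```text
t: 21.02
position: [0.4746, -0.082, 0.1831]
eef_rot: [-180.0, -0.0, 75.8]
wrist_force: [0.1, -0.2, -2.4]
width: 0.814
grasp_force: 26.8
```

Call:
servo_tool(
  plan=[
    [[0.1, -0.1, 0.2, 0, 6.5], [0.25, -0.2, 0.4, 0, 6.5], [0.4, -0.3, 0.5, 0, 6.5], [0.6, -0.45, 0.6, 0, 6.5], [0.6, -0.45, 0.6, 0, 6.5]],
  ],
)

```text
t: 21.43
position: [0.4724, -0.0751, 0.1778]
eef_rot: [179.9, 0.0, 75.8]
wrist_force: [0.7, -0.7, -0.2]
width: 0.815
grasp_force: 26.8
```

```bash
python3 tilt2.py
```

```text
force 26.814970273990184 a,b,gz,oy [ 8.685e+01  3.200e+00 -2.956e+01 -8.000e-02] loss 0.097 foot in tool [ 0.0092 -0.0094  0.1369] shot 42 0.94
```

Call:
servo_tool(
  plan=[
    [[0.2, -0.15, 0.1, 0, 6.5], [0.4, -0.3, 0.2, 0, 6.5], [0.6, -0.5, 0.3, 0, 6.5], [0.8, -0.7, 0.4, 0, 6.5], [0.8, -0.7, 0.5, 0, 6.5], [0.8, -0.7, 0.5, 0, 6.5]],
  ],
)

```text
t: 22.03
position: [0.4711, -0.0668, 0.1767]
eef_rot: [179.4, 0.0, 75.8]
wrist_force: [0.3, -1.1, 13.7]
width: 0.813
grasp_force: 27.0
```

```bash
python3 tilt2.py
```

```text
force 26.95625766646117 a,b,gz,oy [ 89.68   2.6  -30.04   0.44] loss 0.09 foot in tool [ 0.0009 -0.0071  0.1368] shot 43 0.77
```

```bash
cat > rel.py <<'E'
from tilt2 import *
st,t,foot=run(88)
Rt=R.from_euler('xyz',st['eef_rot'],degrees=True).as_matrix()
y=np.radians(75.9);u=np.array([np.cos(y),np.sin(y),0]);v=np.array([np.sin(y),-np.cos(y),0]);S=np.array([.4675,-.0687,0])
for n,q in(('foot',foot),('bar',t),('tcp',np.zeros(3))):
    d=st['position']+Rt@q-S; print(n,'u %.1f v %.1f z %.1f mm'%(d@u*1e3,d@v*1e3,d[2]*1e3))
print(st['wrist_force'],st['wrist_torque'],st['eef_rot'])
E
python3 rel.py
```

```text
force 26.95746306446381 a,b,gz,oy [ 89.66   2.22 -29.79  -0.14] loss 0.08 foot in tool [ 0.001  -0.0066  0.1371] shot 44 0.95
foot u 3.7 v -2.2 z 39.5 mm
bar u 2.7 v 2.6 z 206.5 mm
tcp u 2.7 v 3.0 z 176.7 mm
[ 1.49540979 -1.28726834 14.88891163] [-0.24054948 -0.30120293  0.06252242] [1.79436007e+02 2.82031949e-02 7.58087616e+01]
```

Call:
servo_tool(
  plan=[
    [[-0.1, 0, -0.4, 0, 6.5], [-0.15, 0, -0.4, 0, 6.5], [-0.15, 0, -0.4, 0, 6.5]],
  ],
)

```text
t: 22.48
position: [0.4684, -0.0676, 0.1771]
eef_rot: [179.8, -0.0, 75.8]
wrist_force: [4.7, -1.4, 2.5]
width: 0.815
grasp_force: 25.8
```

```bash
python3 rel.py
```

```text
force 25.77918448296259 a,b,gz,oy [ 89.16   1.81 -30.03  -0.25] loss 0.088 foot in tool [ 0.0024 -0.0055  0.1369] shot 45 0.94
foot u 3.7 v -4.3 z 40.2 mm
bar u 1.2 v 0.2 z 207.1 mm
tcp u 1.2 v 0.6 z 177.1 mm
[ 4.68280979 -1.42960399  2.521756  ] [-0.44171139 -1.32870527  0.01077545] [ 1.79757682e+02 -6.13319313e-03  7.57921439e+01]
```

Call:
servo_tool(
  plan=[
    [[-0.05, 0.15, 0, 0, 6.5], [-0.1, 0.3, 0, 0, 6.5], [-0.1, 0.3, 0, 0, 6.5]],
  ],
)

```text
t: 22.83
position: [0.4692, -0.0687, 0.1769]
eef_rot: [-180.0, -0.0, 75.8]
wrist_force: [1.1, -0.2, 7.0]
width: 0.812
grasp_force: 26.3
```

Call:
servo_tool(
  plan=[
    [[0, 0, 0.2, 0, 6.5], [0, 0, 0.4, 0, 6.5], [0, 0, 0.4, 0, 6.5]],
  ],
)

```text
t: 23.08
position: [0.4702, -0.0688, 0.1763]
eef_rot: [179.9, -0.0, 75.8]
wrist_force: [-2.7, 1.8, 24.8]
width: 0.819
grasp_force: 28.5
```

```bash
python3 rel.py
```

```text
force 28.537121296394616 a,b,gz,oy [ 88.87   2.74 -30.14   0.1 ] loss 0.087 foot in tool [ 0.0033 -0.0079  0.1366] shot 46 0.55
foot u 4.0 v -5.0 z 39.7 mm
bar u 0.6 v 2.7 z 206.5 mm
tcp u 0.6 v 2.6 z 176.3 mm
[-2.69763405  1.81735196 24.84127903] [ 0.3567616   0.92955207 -0.06885568] [ 1.79890565e+02 -3.64386794e-02  7.58014123e+01]
```

Call:
servo_tool(
  plan=[
    [[0, 0, -0.4, 0, 6.5], [0, -0.1, -0.4, 0, 6.9], [0, -0.1, -0.4, 0, 7.1], [0, -0.1, -0.4, 0, 7.4], [0, -0.1, -0.4, 0, 7.4], [0, -0.1, -0.4, 0, 7.4], [0, -0.1, -0.4, 0, 7.4]],
  ],
)

```text
t: 23.77
position: [0.4671, -0.0683, 0.1753]
eef_rot: [-179.8, -0.0, 75.8]
wrist_force: [-0.3, 0.5, -0.3]
width: 0.866
grasp_force: 0.0
```

```bash
python3 rel.py
python3 - <<'E'
from fit import *
V=views(['wrist','side'])
V[0][2][363:]=0
st=readout.get_state()
y=np.radians(-14.1)
yv=np.array([np.cos(y),np.sin(y),0]);R0=R.from_matrix(np.c_[np.cross(yv,[0,0,1]),yv,[0,0,1]])
for V_ in (V,V[1:]):
    t,Rm,o=fit(V_,st['position']+[0,0,.026],R0)
    print(np.round(o,3),'bar',t,'z',Rm[:,2],'foot',t-.167*Rm[:,2])
E
```

```text
force 0.04912444856017828 a,b,gz,oy [ 89.49   0.93 -20.35  -1.73] loss 0.079 foot in tool [ 0.0015 -0.0044  0.1466] shot 47 0.92
foot u 1.8 v -5.4 z 28.7 mm
bar u 0.3 v -2.2 z 195.6 mm
tcp u 0.3 v -0.5 z 175.3 mm
[-0.25610514  0.48808607 -0.25863389] [0.01795113 0.02313824 0.00708534] [-1.79829291e+02 -5.86969335e-03  7.58004697e+01]
wrist 0.64 [219.8, 212.1, 191.9, 149.2]
side 0.76 [341.8, 202.1, 29.8, 73.4]
[0.14  0.198] bar [ 0.46731502 -0.06598908  0.20083961] z [0.03560333 0.00729964 0.99933934] foot [ 0.46136927 -0.06720812  0.03394994]
[0.196] bar [ 0.46838878 -0.06445699  0.20200063] z [0.04293863 0.03345553 0.9985174 ] foot [ 0.46121803 -0.07004406  0.03524822]
```

Call:
servo_tool(
  plan=[
    [[0, -0.15, 0, 0, 7.8], [0, -0.15, 0, 0, 8.54], [0, -0.15, 0, 0, 8.54], [0, -0.15, -2, 0, 8.54], [0, -0.15, -5, 0, 8.54], [0, -0.15, -7, 0, 8.54], [0, -0.15, -8, -7, 8.54], [0, -0.15, -8, -14, 8.54]],
  ],
)

```text
t: 24.73
position: [0.469, -0.0688, 0.2598]
eef_rot: [179.6, 0.1, 90.1]
wrist_force: [-0.7, -0.4, 0.9]
width: 0.995
grasp_force: 0.0
```

Call:
servo_tool(
  plan=[
    [[0, 0, 0, -7, 8.54], [0, 0, 0, -14, 8.54], [0, 0, 0, -21, 8.54], [0, 0, 0, -28, 8.54], [0, 0, 0, -35, 8.54], [0, 0, 0, -42, 8.54], [0, 0, 0, -49, 8.54], [0, 0, 0, -56, 8.54]],
  ],
)

```text
t: 25.4
position: [0.4669, -0.0682, 0.2564]
eef_rot: [180.0, 0.0, 146.1]
wrist_force: [-0.8, -0.3, -0.0]
width: 1.004
grasp_force: 0.0
```

Call:
servo_tool(
  plan=[
    [[0, 0, 0, -7, 8.54], [0, 0, 0, -14, 8.54], [0, 0, 0, -20, 8.54], [0, 0, 0, -20, 8.54], [0, 0, 0, -20, 8.54]],
  ],
)

```text
t: 25.82
position: [0.4669, -0.0683, 0.2564]
eef_rot: [-180.0, 0.0, 165.6]
wrist_force: [0.9, 0.0, 1.0]
width: 0.997
grasp_force: 0.0
```

```bash
cat > stand.py <<'E'
from fit import *
import sys
V=views(['wrist','side'])
st=readout.get_state();print(st['position'],st['eef_rot'],st['qpos'][5])
y=np.radians(float(sys.argv[1]));c=np.array([float(v) for v in sys.argv[2:5]])
yv=np.array([np.cos(y),np.sin(y),0]);R0=R.from_matrix(np.c_[np.cross(yv,[0,0,1]),yv,[0,0,1]])
for V_ in (V,V[:1]):
    t,Rm,o=fit(V_,c,R0)
    print(np.round(o,3),'bar',t,'z',Rm[:,2].round(3),'foot',(t-.167*Rm[:,2]).round(4),'bar yaw',np.degrees(np.arctan2(Rm[1,1],Rm[0,1])))
cv2.imwrite('pics/st%d.png'%V[0][0]['shot'],V[0][0]['img'])
E
python3 stand.py -14.1 .4675 -.0687 .1995
```

```text
wrist 0.86 [309.6, 195.2, 28.0, 119.3]
side 0.91 [343.0, 201.2, 32.9, 72.1]
[ 0.46686628 -0.06824215  0.25632506] [1.79998777e+02 2.52278754e-03 1.65727602e+02] -1.9015654275386065
[0.09  0.211] bar [ 0.46292379 -0.06492538  0.19999156] z [ 0.001 -0.002  1.   ] foot [ 0.4627 -0.0645  0.033 ] bar yaw -14.475655295220024
[0.05] bar [ 0.46515577 -0.06538889  0.19214945] z [ 0.005 -0.001  1.   ] foot [ 0.4644 -0.0652  0.0252] bar yaw -14.644369013846301
```

Call:
servo_tool(
  plan=[
    [[0.2, 0.2, 0, 0, 8.54], [0.2, 0.2, 2, 0, 8.54], [0.2, 0.2, 4, 0, 8.54], [0.2, 0.2, 6, 0, 8.54], [0.2, 0.2, 7.3, 0, 8.54], [0.2, 0.2, 7.6, 0, 8.54], [0.2, 0.2, 7.6, 0, 8.54], [0.2, 0.2, 7.6, 0, 8.54]],
  ],
)

```text
t: 26.68
position: [0.4658, -0.0659, 0.1809]
eef_rot: [180.0, 0.0, 165.8]
wrist_force: [-0.4, 0.0, 0.1]
width: 0.998
grasp_force: 0.0
```

Call:
servo_tool(
  plan=[
    [[0, 0, 0, 0, 6], [0, 0, 0, 0, 4], [0, 0, 0, 0, 2.5], [0, 0, 0, 0, 1.8], [0, 0, 0, 0, 1], [0, 0, 0, 0, 1], [0, 0, 0, 0, 1], [0, 0, 0, 0, 1]],
  ],
  newtons=50,
)

```text
t: 27.35
position: [0.4657, -0.0658, 0.1806]
eef_rot: [180.0, 0.0, 165.8]
wrist_force: [0.6, 1.2, 2.4]
width: 0.151
grasp_force: 50.1
```

Call:
servo_tool(
  plan=[
    [[0, 0, 0, 0, 1], [0, 0, 0, 0, 1], [0, 0, 0, 0, 1], [0, 0, 0, 0, 1]],
  ],
)

```text
t: 27.68
position: [0.4657, -0.0658, 0.1806]
eef_rot: [180.0, 0.0, 165.8]
wrist_force: [0.1, 0.7, 4.2]
width: 0.153
grasp_force: 50.3
```

Call:
servo_tool(
  plan=[
    [[0, 0, -0.08, 6, 1], [0, 0, -0.08, 12, 1], [0, 0, -0.08, 18, 1], [0, 0, -0.08, 24, 1], [0, 0, -0.08, 30, 1], [0, 0, -0.08, 36, 1], [0, 0, -0.08, 42, 1], [0, 0, -0.08, 48, 1]],
  ],
)

```text
t: 28.35
position: [0.4643, -0.0662, 0.1806]
eef_rot: [-179.8, -0.0, 117.5]
wrist_force: [-1.5, -0.2, 2.4]
width: 0.155
grasp_force: 50.2
```

Call:
servo_tool(
  plan=[
    [[0, 0, 0, 6, 1], [0, 0, 0, 12, 1], [0, 0, 0, 18, 1], [0, 0, 0, 24, 1], [0, 0, 0, 29, 1], [0, 0, 0, 34, 1], [0, 0, 0, 37, 1], [0, 0, 0, 37, 1]],
  ],
)

```text
t: 29.02
position: [0.4648, -0.0664, 0.1807]
eef_rot: [-179.9, 0.1, 80.7]
wrist_force: [-1.3, -0.6, 1.2]
width: 0.153
grasp_force: 49.9
```

```bash
python3 -c "
from h import *
s=readout.get_state();print(s['eef_rot'],s['wrist_force'],s['wrist_torque'],s['qpos'][5])"
```

```text
[-1.79935373e+02  1.01414237e-01  8.07390726e+01] [-1.28659208 -0.63059646  1.20354397] [-0.34343892  0.12896069  0.00494545] 83.30787704194648
```

Call:
servo_tool(
  plan=[
    [[0, 0, 0, 2, 1], [0, 0, 0, 4, 1], [0, 0, 0, 6, 1], [0, 0, 0, 8, 1], [0, 0, 0, 8, 1]],
  ],
)

```text
t: 29.43
position: [0.4654, -0.0663, 0.1808]
eef_rot: [180.0, 0.1, 72.8]
wrist_force: [0.7, -1.2, -1.2]
width: 0.152
grasp_force: 49.7
```

```bash
python3 -c "
from h import *
s=readout.get_state();print(s['eef_rot'],s['wrist_force'],s['wrist_torque'],s['qpos'][5])"; python3 tilt2.py; python3 stand.py -104 .4648 -.0664 .1995
```

```text
[1.79987221e+02 7.80771526e-02 7.28364143e+01] [ 0.67302501 -1.20188223 -1.20599836] [-0.52283803 -0.14310946  0.0177238 ] 91.21513089923852
force 49.70349133014679 a,b,gz,oy [ 8.572e+01 -5.400e-01 -6.834e+01 -3.000e-02] loss 0.193 foot in tool [0.0125 0.0015 0.0982] shot 52 0.55
wrist 0.85 [302.0, 216.8, 38.4, 189.0]
side 0.57 [344.4, 206.2, 16.3, 66.9]
[ 0.4652796  -0.06603068  0.18082387] [-1.79986816e+02  3.68121901e-02  7.28312507e+01] 91.22553729516184
[0.087 0.299] bar [ 0.46758306 -0.06105159  0.20028996] z [0.006 0.044 0.999] foot [ 0.4665 -0.0684  0.0335] bar yaw -106.3948978077958
[0.059] bar [ 0.46651796 -0.06425805  0.19658712] z [-0.003  0.017  1.   ] foot [ 0.467  -0.067   0.0296] bar yaw -107.11935619931849
```

Call:
servo_tool(
  plan=[
    [[0, 0, 0, 2, 1], [0, 0, 0, 4, 1], [0, 0, 0, 6, 1], [0, 0, 0, 6, 1]],
  ],
)

```text
t: 30.07
position: [0.4654, -0.0659, 0.1809]
eef_rot: [180.0, 0.0, 66.9]
wrist_force: [0.7, -1.9, -2.0]
width: 0.151
grasp_force: 49.7
```

```bash
python3 -c "
from h import *
s=readout.get_state();print(s['eef_rot'],s['wrist_force'],s['wrist_torque'],s['qpos'][5])"; python3 stand.py -108 .4665 -.0643 .1970
```

```text
[1.79998464e+02 2.18184471e-02 6.68763212e+01] [ 0.65365093 -1.9085156  -2.03572965] [-0.68188679 -0.32244262  0.49572597] 97.19435224462666
wrist 0.94 [300.0, 213.9, 41.3, 195.6]
side 0.8 [344.0, 205.0, 19.5, 67.9]
[ 0.46530504 -0.06581471  0.18085735] [-1.79988440e+02  1.20843761e-02  6.68796465e+01] 97.18730495799257
[0.066 0.36 ] bar [ 0.46752775 -0.06199499  0.19930301] z [-0.005  0.025  1.   ] foot [ 0.4683 -0.0662  0.0324] bar yaw -112.15743687100912
[0.07] bar [ 0.46795308 -0.06127317  0.19954273] z [0.001 0.036 0.999] foot [ 0.4678 -0.0672  0.0326] bar yaw -112.37621764635001
```

Call:
servo_tool(
  plan=[
    [[-0.1, 0, 0, -2, 0.5], [-0.15, 0, 0, -2, 0.5], [-0.15, 0, -0.3, -2, 0.5], [-0.15, 0, -0.6, -2, 0.5], [-0.15, 0, -0.9, -2, 0.5], [-0.15, 0, -1.2, -2, 0.5], [-0.15, 0, -1.6, -2, 0.5], [-0.15, 0, -2, -2, 0.5]],
  ],
  newtons=110,
)

```text
t: 30.93
position: [0.464, -0.0668, 0.2007]
eef_rot: [-179.9, -0.0, 68.8]
wrist_force: [2.1, -1.2, -11.8]
width: 0.139
grasp_force: 107.6
```

Call:
servo_tool(
  plan=[
    [[0, 0, -0.5, 0, 0.5], [0, 0, -1, 0, 0.5], [0, 0, -1.5, 0, 0.5], [0, 0, -2, 0, 0.5], [0, 0, -2.5, 0, 0.5], [0, 0, -3, 0, 0.5], [0, 0, -3.5, 0, 0.5], [0, 0, -3.5, 0, 0.5]],
  ],
)

```text
t: 31.6
position: [0.4655, -0.0674, 0.2376]
eef_rot: [179.9, -0.0, 68.8]
wrist_force: [0.1, -1.0, -6.3]
width: 0.139
grasp_force: 108.6
```

```bash
python3 -c "
from h import *
s=readout.get_state();print(s['position'],s['eef_rot'],s['wrist_force'],s['wrist_torque'],s['grasp_force'])"; python3 stand.py -110 .465 -.064 .25
```

```text
[ 0.46547569 -0.06735012  0.23758417] [ 1.79882916e+02 -1.46414926e-02  6.88007683e+01] [ 0.0883295  -0.97531849 -6.32615091] [ 0.00036173 -0.1043165  -0.05259712] 108.6043381690979
wrist 0.85 [302.4, 215.4, 38.3, 191.4]
side 0.59 [346.6, 179.5, 14.3, 72.2]
[ 0.46447902 -0.06709891  0.23577252] [-1.79952064e+02  2.49447128e-03  6.87989845e+01] 95.08014423257316
[0.086 0.36 ] bar [ 0.46669701 -0.06534374  0.25413386] z [-0.003  0.006  1.   ] foot [ 0.4672 -0.0663  0.0871] bar yaw -110.91750012962915
[0.085] bar [ 0.4672501  -0.06393503  0.25470249] z [0.    0.022 1.   ] foot [ 0.4672 -0.0677  0.0877] bar yaw -111.20652615869271
```

Run:
```python
from h import *
a=imaging.read_camera('top');b=imaging.read_camera('side');A=world_cam(a);B=world_cam(b)
for n,u,v in(('topR',(328,138),(257,170)),('botfront',(327,178),(250,277))): print(n,tri(a,b,u,v,A,B))
for z in(.0,.1,.2,.25): print(z,back(a,[(251,140),(328,140),(265,165),(312,178)],z,A)[:,:2].round(3).tolist())
for r in imaging.masks_of('tray',a)[:1]:
    m=r['mask'].astype(np.uint8); cs=max(cv2.findContours(m,0,1)[0],key=cv2.contourArea)
    b_=cv2.minAreaRect(back(a,cs[:,0].astype(float),.044,A)[:,:2].astype(np.float32)*1000); print(r['confidence'],b_)
print(move((.638,-.110,.265),14.5))
i=np.hstack([cv2.resize(a['img'][50:240,230:350],(380,600)),cv2.resize(b['img'][140:300,160:320],(420,420)).repeat(1,0)[:420].copy() if 0 else np.vstack([cv2.resize(b['img'][140:300,160:320],(420,420)),np.zeros((180,420,3),np.uint8)])])
cv2.imwrite('pics/cab.png',i)
```

```text
topR [ 0.73001756 -0.13780628  0.23735677]
botfront [ 0.736297   -0.1238465  -0.05513469]
0.0 [[0.792, 0.035], [0.79, -0.134], [0.736, 0.003], [0.707, -0.099]]
0.1 [[0.767, 0.021], [0.765, -0.135], [0.715, -0.008], [0.688, -0.103]]
0.2 [[0.741, 0.007], [0.74, -0.136], [0.694, -0.02], [0.669, -0.106]]
0.25 [[0.729, -0.0], [0.727, -0.136], [0.684, -0.025], [0.66, -0.108]]
0.75 ((638.5836791992188, -109.69801330566406), (107.36590576171875, 137.13107299804688), 21.633861541748047)
[ 2.28 17.73 -2.93 54.3 ]
```

Call:
servo_tool(
  plan=[
    [[0, 0, -1, 2, 0.5], [0, 0, -2, 6, 0.5], [0.2, 1, -3, 10, 0.5], [0.5, 2.5, -3, 15, 0.5], [0.8, 4.5, -3, 20, 0.5], [1.1, 7, -3, 25, 0.5], [1.4, 9, -3, 30, 0.5], [1.6, 10, -3, 33, 0.5]],
  ],
)

```text
t: 32.62
position: [0.5666, -0.0893, 0.2657]
eef_rot: [179.9, -0.1, 35.6]
wrist_force: [1.4, -1.1, -5.8]
width: 0.14
grasp_force: 108.6
```

```bash
python3 -c "
from h import *
s=readout.get_state();print(s['position'],s['wrist_force'],s['wrist_torque'],move((.638,-.110,.265),14.5))"
```

```text
[ 0.56664392 -0.08930046  0.2656989 ] [ 1.42751461 -1.08295727 -5.82727674] [-0.00062952 -0.1900929   0.02225056] [ 4.6   5.83  0.07 21.07]
```

Call:
servo_tool(
  plan=[
    [[0.5, 0.6, 0, 3, 0.5], [1.3, 1.6, 0, 7, 0.5], [2.3, 2.9, 0, 11, 0.5], [3.3, 4.2, 0, 15, 0.5], [4.1, 5.3, 0, 19, 0.5], [4.6, 5.8, 0, 21, 0.5], [4.6, 5.8, 0, 21, 0.5], [4.6, 5.8, 0, 21, 0.5]],
  ],
)

```text
t: 33.28
position: [0.6347, -0.1085, 0.2652]
eef_rot: [-179.9, 0.1, 14.9]
wrist_force: [-0.6, 0.0, -5.4]
width: 0.139
grasp_force: 108.6
```

```bash
cat > chk.py <<'E'
from h import *
s=readout.get_state();print(s['position'],s['eef_rot'],s['wrist_force'],move((.638,-.110,.265),14.5))
p=imaging.read_camera('wrist');C=world_cam(p,s);cv2.imwrite('pics/chk%d.png'%p['shot'],p['img'])
zt=s['position'][2]-.1808+.0495
for n,z in (('insert',zt),('tray',.044)):
    for r in imaging.masks_of(n,p)[:2]:
        m=r['mask'].astype(np.uint8); cs=max(cv2.findContours(m,0,1)[0],key=cv2.contourArea)
        b=cv2.minAreaRect(back(p,cs[:,0].astype(float),z,C)[:,:2].astype(np.float32)*1000); print(n,r['confidence'],r['box'],b)
E
python3 chk.py; python3 stand.py -165 .638 -.11 .284
```

```text
[ 0.63469082 -0.10849501  0.26519528] [-1.79939265e+02  1.12717674e-01  1.48599379e+01] [-0.55049243  0.00656676 -5.35138164] [0.28 0.23 0.02 0.36]
insert 0.69 [281.7, 192.6, 74.1, 76.5] ((638.1113891601562, -108.78504943847656), (61.666385650634766, 55.83314895629883), 18.121795654296875)
insert 0.55 [154.6, 106.1, 71.0, 72.3] ((679.0812377929688, 4.32005500793457), (48.734527587890625, 42.79602813720703), 86.06356811523438)
tray 0.9 [253.3, 151.9, 135.7, 110.8] ((637.62109375, -109.16326141357422), (104.8638687133789, 135.62637329101562), 21.601551055908203)
wrist 0.8 [300.3, 213.8, 38.5, 196.5]
side 0.26 [320.6, 254.8, 66.7, 56.7]
[ 0.63466036 -0.10842508  0.266283  ] [-1.79999230e+02  8.85491691e-04  1.48137907e+01] 149.74191211446563
[0.084 1.   ] bar [ 0.63804139 -0.10794679  0.28208549] z [0.017 0.009 1.   ] foot [ 0.6351 -0.1094  0.1151] bar yaw -165.53301936654233
[0.084] bar [ 0.63804139 -0.10794679  0.28208549] z [0.017 0.009 1.   ] foot [ 0.6351 -0.1094  0.1151] bar yaw -165.53301936654233
```

Call:
servo_tool(
  plan=[
    [[0, 0, 1, 0, 0.5], [0, 0, 2.5, 0, 0.5], [0, 0, 4, 0, 0.5], [0, 0, 5.5, 0, 0.5], [0, 0, 7, 0, 0.5], [0, 0, 8, 0, 0.5], [0, 0, 8.6, 0, 0.5], [0, 0, 8.6, 0, 0.5]],
  ],
)

```text
t: 34.3
position: [0.6337, -0.1082, 0.178]
eef_rot: [-179.9, 0.2, 14.8]
wrist_force: [-0.8, 0.3, -6.7]
width: 0.142
grasp_force: 108.6
```

Call:
servo_tool(
  plan=[
    [[0, 0, 0.15, 0, 0.5], [0, 0, 0.3, 0, 0.5], [0, 0, 0.45, 0, 0.5], [0, 0, 0.6, 0, 0.5], [0, 0, 0.6, 0, 0.5], [0, 0, 0.6, 0, 0.5]],
  ],
)

```text
t: 34.8
position: [0.6353, -0.1086, 0.1744]
eef_rot: [180.0, -0.0, 14.8]
wrist_force: [0.3, -0.2, -5.3]
width: 0.141
grasp_force: 108.6
```

Call:
servo_tool(
  plan=[
    [[0, 0, 0.08, 0, 0.5], [0, 0, 0.16, 0, 0.5], [0, 0, 0.16, 0, 0.5]],
  ],
)

```text
t: 35.05
position: [0.6356, -0.1087, 0.1734]
eef_rot: [180.0, -0.1, 14.8]
wrist_force: [0.0, -0.4, -1.5]
width: 0.143
grasp_force: 109.2
```

Call:
servo_tool(
  plan=[
    [[0, 0, 0.08, 0, 0.5], [0, 0, 0.16, 0, 0.5], [0, 0, 0.16, 0, 0.5]],
  ],
)

```text
t: 35.3
position: [0.6357, -0.1088, 0.1719]
eef_rot: [179.9, -0.1, 14.8]
wrist_force: [-1.3, -0.8, 2.0]
width: 0.141
grasp_force: 109.6
```

```bash
python3 chk.py
```

```text
[ 0.63565632 -0.10879426  0.17185955] [ 1.79945022e+02 -7.71752711e-02  1.48007338e+01] [-1.27244227 -0.76065181  1.96722186] [ 0.2   0.18 -9.31  0.3 ]
insert 0.58 [95.3, 95.0, 104.3, 97.2] ((669.5817260742188, 34.93379211425781), (68.56028747558594, 58.57253646850586), 85.90650177001953)
insert 0.28 [0.5, 369.5, 32.7, 26.5] ((426.8844299316406, 128.69012451171875), (29.581750869750977, 27.510229110717773), 86.8218002319336)
tray 0.58 [229.6, 159.5, 177.5, 143.4] ((637.30126953125, -109.60057830810547), (104.94473266601562, 134.6531219482422), 21.845726013183594)
```

Call:
servo_tool(
  plan=[
    [[0, 0, 0, 0, 1.2], [0, 0, 0, 0, 1.5], [0, 0, 0, 0, 2], [0, 0, 0, 0, 3], [0, 0, 0, 0, 4], [0, 0, 0, 0, 5], [0, 0, 0, 0, 5], [0, 0, 0, 0, 5]],
  ],
)

```text
t: 36.12
position: [0.635, -0.1085, 0.1708]
eef_rot: [-180.0, 0.0, 14.8]
wrist_force: [0.1, 0.4, -0.7]
width: 0.589
grasp_force: 0.0
```

Call:
servo_tool(
  plan=[
    [[0, 0, -0.5, 0, 5], [0, 0, -1.5, 0, 5], [0, 0, -3, 0, 5], [0, 0, -5, 0, 5], [0, 0, -7, 0, 5], [0, 0, -9, 0, 5], [0, 0, -10, 0, 5], [0, 0, -10, 0, 5]],
  ],
)

```text
t: 36.78
position: [0.6371, -0.1091, 0.2752]
eef_rot: [179.8, -0.4, 14.8]
wrist_force: [-0.3, -0.9, -0.2]
width: 0.586
grasp_force: 0.0
```

```bash
python3 chk.py; python3 stand.py -165 .638 -.109 .19
python3 - <<'E'
from h import *
a=imaging.read_camera('top');A=world_cam(a)
for t,z in [('tape_roll',.02),('surface_block',.044),('try_square',.014),('tray',.044)]:
    for r in imaging.masks_of(t,a)[:2]:
        cs=max(cv2.findContours(r['mask'].astype(np.uint8),0,1)[0],key=cv2.contourArea)
        b=cv2.minAreaRect(back(a,cs[:,0].astype(float),z,A)[:,:2].astype(np.float32)*1000);print(t,round(r['confidence'],2),np.round(b[0]),np.round(b[1]),round(b[2],1))
E
```

```text
[ 0.63708237 -0.10905939  0.27524916] [179.79543925  -0.3538795   14.80719852] [-0.25178269 -0.91974571 -0.23436226] [0.06 0.11 1.02 0.31]
insert 0.89 [156.5, 110.9, 73.3, 66.3] ((680.3560791015625, 2.0229663848876953), (48.293006896972656, 43.015525817871094), 86.89884185791016)
insert 0.62 [290.8, 179.9, 57.4, 59.2] ((657.7598266601562, -103.9856185913086), (44.54150390625, 40.938941955566406), 18.21943473815918)
tray 0.68 [253.6, 156.5, 131.5, 106.9] ((637.3851318359375, -109.32467651367188), (104.31275939941406, 134.17108154296875), 21.62668800354004)
tray 0.58 [289.2, 182.2, 56.8, 55.4] ((639.478759765625, -109.32171630859375), (60.82653045654297, 55.666439056396484), 17.386962890625)
wrist 0.98 [307.8, 192.7, 26.1, 106.9]
side 0.61 [275.2, 192.2, 30.0, 66.8]
[ 0.63424654 -0.1083577   0.26928198] [-1.79916896e+02  1.41488030e-01  1.47997407e+01] 149.75187975953347
[0.103 0.237] bar [ 0.63856571 -0.10906941  0.19201913] z [0.004 0.004 1.   ] foot [ 0.6379 -0.1098  0.025 ] bar yaw -165.11175952353747
[0.069] bar [ 0.63851569 -0.10909535  0.18670225] z [0.038 0.007 0.999] foot [ 0.6322 -0.1102  0.0198] bar yaw -165.215473508907
tape_roll 0.83 [ 629. -265.] [77. 79.] 44.3
tape_roll 0.16 [ 637. -120.] [49. 40.] 20.1
surface_block 0.79 [648. 169.] [70. 52.] 80.2
try_square 0.61 [441. 198.] [ 21. 108.] 87.3
try_square 0.42 [ 629. -265.] [75. 77.] 44.3
tray 0.64 [ 634. -133.] [80. 94.] 23.3
tray 0.51 [ 625. -262.] [73. 71.] 89.6
```

```bash
python3 -c "
from workcell import order
print(order.finish_job())"
```

```text
the job is handed in; nothing more can be done
None
```

The job is handed in: the insert stands upright in the terracotta tray with the puller still locked in it. On the way, the puller slipped from the grip once above the rest, and I picked it up again; nothing fell off the bench. It took about 37 s of the 67 s allowed, and I have not seen the judge's verdict.

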